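# Rebuild the make-up light: lens, spacer, amber filter, screw ring

## Task

Reassemble the make-up light whose head lies face up on the table: lay the clear lens in its barrel dome up, then the brass spacer, then the amber filter, each flat on the one below, and screw the retaining ring down clockwise on top until it is tight. Leave the blue filter and everything else on the table where it is.

Things in the scene. Friction and masses are not known exactly. Their poses are not given: they have to be found in the camera images.
- lamp: Lamp head, a white round barrel lying face up, fixed to the table. Origin: centre of its underside, at table height; z up along the barrel's axis. Outer radius 37, 58 high; foot of radius 46, 10 high, with a small bracket reaching 75 towards its -x, 22 high. Its yaw is free.
- lamp_seat (a point): Centre of the flat seat at the bottom of the bore, 16 above the table. Bore radius 27.5 (parts have 2.5 to spare all round).
- lamp_mouth (a point): Centre of the barrel's mouth, 58 above the table. Chamfers lead from the rim into the bore. Below the mouth runs a coarse three-start groove for the ring's lugs. With the parts in, the ring's underside rests at lamp z = 43.8 when its lugs stand in the entry gaps.
- lamp_gap (a point): Red mark on the rim over one of three entry gaps, 48 degrees wide, on the lamp's +x axis and at +120 and -120 degrees. From a gap a lug runs on a ramp that falls 0.094 mm per degree of clockwise turn (from above), 1 mm play. The ring does not run down by itself: lower it as it turns. It meets the filter at 62 degrees, the play is used up at 73, it is tight at 78 and stops at 82.
- lens: Clear glass lens, disc of radius 25, 8 thick, white edge, low dome of radius 14 on top (11.8 in all). Origin: centre of its flat underside, z up to the dome. Lies dome up. About 40 g. Seated in the lamp its underside is at lamp z = 16.
- spacer: Brass spacer ring, outer radius 25, inner radius 19, 8 high, same both ways up. Origin: centre of its underside. About 40 g. Its place is on the lens, underside at lamp z = 24.
- amber_filter: Amber-orange filter in a black frame, disc of radius 25, 6 thick. Origin: centre of its underside. About 30 g. Its place is on the spacer, underside at lamp z = 32, top at 38.
- ring: Aluminium retaining ring, standing on its flange, collar up, 40 high, 70 g. Origin: centre of its underside, z up. Flange radius 25, 8 high. Three lugs 13.5 wide and 4 thick reach to radius 31 at z about 4 to 8, along the ring's +x axis and at +120 and -120 degrees (red marks on lugs and collar top). At home its underside is at lamp z = 38.
- ring_collar (a point): Centre of the ring's top, 40 above its underside. The knurled collar, outer radius 20, bore radius 15.5, z = 8 to 40, is where to grip; at home only its upper 20 stands above the lamp's rim.
- blue_filter: Blue filter in a black frame, same size as the amber one, not wanted. Origin: centre of its underside. Leave alone.
- cream_jar: White cream jar, radius 24, 36 high, loose. Origin: centre of its underside. Leave alone.
- thermos: Steel thermos flask, radius 33, 187 high, standing loose. Origin: centre of its underside. Leave alone.
- brush_cup: White cup with brushes, radius 33, cup 100 high, brushes up to 195, standing loose. Origin: centre of its underside. Leave alone.
- brush: Loose flat make-up brush with a wooden handle, lying on the table, 160 long along its x axis, about 25 high at most. Leave alone.
Mind the look-alikes: they are no part of the job. What is shaped like the amber_filter but pink or turquoise is not meant.

How it is judged:
On the way, in this order (a step that is already met when the one before it is completed fails the run):
1. the lens lies flat on the barrel's seat, dome up (horizontal distance between lens and lamp below 0.004 m and z of lens in the frame of lamp between 0.014 and 0.018 m and angle between lens's own z axis and vertical below 0.08 rad), for 0.2 s.
2. the spacer lies flat on the lens (all of step 1 and horizontal distance between spacer and lamp below 0.004 m and z of spacer in the frame of lamp between 0.022 and 0.026 m and angle between spacer's own z axis and vertical below 0.08 rad), for 0.2 s.
3. the amber filter lies flat on the spacer (all of step 2 and horizontal distance between amber_filter and lamp below 0.004 m and z of amber_filter in the frame of lamp between 0.03 and 0.034 m and angle between amber_filter's own z axis and vertical below 0.08 rad), for 0.2 s.
At the end, for the whole second after the job is handed in: Lens (dome up), spacer and amber filter flat in the barrel in that order (each within 4 mm of its axis, 2 mm of its height, 0.08 rad of level); ring home and bearing on the filter with over 2 N (underside at most 1.2 mm above its nominal top, within 4 mm of the axis, 0.05 rad of level); all at rest (all of step 3 and horizontal distance between ring and lamp below 0.004 m and z of ring in the frame of lamp between 0.0355 and 0.0392 m and angle between ring's own z axis and vertical below 0.05 rad and contact force between ring and amber_filter above 2 N and linear speed of each of lens, spacer, amber_filter, ring below 0.02 m/s); the robot touches nothing.
It fails at once if the blue filter, cream jar, thermos, brush cup or loose brush is moved by more than 25 mm (distance of any of blue_filter, cream_jar, thermos, brush_cup, brush from where it was at the start of the episode above 0.025 m).
It fails at once if the cream jar, thermos or brush cup is tipped by more than 0.35 rad (angle between any of cream_jar, thermos, brush_cup's own z axis and vertical above 0.35 rad).
It also fails if it takes over 72 s, if anything falls off the work surface, if the arm or the gripper's body presses on something with over 40 N, if the wrist force passes 120 N, or if a joint passes its speed limit or range.

## Robot

A 7-joint arm with a two-finger parallel gripper is mounted at the origin on the work surface. World frame = base frame: x ahead of the robot, y to its left, z up, the work surface at z = 0. Lengths are in m, angles in rad, forces in N, time in s.
With the tool pointing down it reaches from about 0.4 to 0.85 m from the base axis. Payload 4.5 kg.
Tool frame: the origin (TCP) lies midway between the tips of the shut fingers; the grasp point (between the pads) lies 19 mm behind it; z points along the fingers, y is the direction in which the jaws open and shut (so a half turn about z gives the same grasp; the last joint's range is limited). The gripper opens to 88 mm and grips with 3 to 60 N. Pads are 18 mm wide; open, the fingers measure 123 mm over their backs; the gripper's body (75 mm by 187 mm) begins 45 mm behind the grasp point.
Start: joints at [1.293, 0.689, -0.195, 1.565, 0.157, 0.902, -0.215], TCP at [0.192, -0.595, 0.21] pointing down, gripper open.
Joint ranges: [-3.01, 3.01], [-0.46, 2.08], [-1.47, 1.51], [0.13, 2.56], [-1, 4.14], [0.04, 2.09], [-2.66, 2.66]. Speed limits (rad/s): [2.57, 2.57, 3.14, 3.14, 3.14, 3.14, 3.14].

## Interface

Orientations are given as a unit quaternion [x, y, z, w].
In Python, from plant import get_state, snapshot, finish_job, find_in gives the robot as it stands.
- The arm moves only by the shell command python3 -m creep 'ROWS' [OPENING] [FORCE]. ROWS is JSON, one flat list of numbers, 6 for each row, row after row: the shift along the tool's x, y, z in mm, then the turn, a rotation vector about the tool's x, y, z in degrees. In form: [tx, ty, tz, wx, wy, wz, tx, ty, tz, wx, wy, wz, ...]. A call has 1 to 5 rows; each row shifts and turns the pose as measured when the row begins, along the tool's axes as they then stand; what a row does not reach is not made up. A row lasts 1/12 s, in which the tool goes at most 41.7 mm and 7.16 degrees, less where a joint would pass 70% of its speed; a pose out of reach is approached as far as the arm can. A call is refused whole if a number of a shift passes 41.7 or a number of a turn 7.16, either way. A call with a gripper value outside its range is refused whole. OPENING is the finger opening in mm, from 0 to 88.1, set as the call begins (- or left out, the last holds). The fingers move at their own pace and stop on an object; FORCE is the grip in N (left out, the last holds). Time passes only in rows, so rows that do not move let the fingers close. It gives the time, the measured TCP pose, the force and the opening at its end, in the units of the state.
- get_state(): the state, without advancing time (a new reading comes with each control period).
- snapshot(name): name is "side" or "top" or "wrist"; returns a dict with "color" (384x512x3 uint8, red, green, blue), "intrinsics" (3x3 intrinsics, pixels), "dist_coeffs" ([k1, k2, p1, p2, k3] as OpenCV has them; the pictures are not rectified), "extrinsics" (4x4, takes a point from world to camera coordinates). Camera axes: x right, y down, z forward; pixel columns grow to the right and rows downward; lengths in m; the calibration is good to about 2 mm. A picture is of the moment at which its call begins. There is no depth.
- finish_job(): hands the job in, once; it reports no verdict.
Trained networks look in the newest picture that a camera, given by its name, has taken for a name from the list of things; names that differ only in an ending like _2 or _b are one class to them, and where a whole thing is asked for, a point or a joint stands for the part that bears it (a point fixed in the world has none). Each returns a list of dicts, best first, with "score" (0 to 1); they miss things now and then, are a little off and sometimes report something else, mostly with a low value. They report only what shows in the picture. A call takes as long as a camera call. They do not tell look-alikes from the thing itself.
- find_in(thing, camera): "xy" ([column, row] in pixels, amid what is visible of it).
The state is a dict: "clock": time; "q": joint angles; "qd": joint speeds; "joint_torque": joint torques, N m; "tool_pos": TCP position; "eef_rot": TCP orientation; "contact_force": force on the tool from outside, world axes, zero at the start; "moment": the same for the moment, N m; "opening": opening from 0.0 (shut) to 1.0 (fully open).
Only numpy, scipy, OpenCV 4.12 (cv2) and the standard library are available. Lean on these libraries where they do the work, as an engineer would, in place of code of your own. Each camera call takes 0.05 s, during which the arm holds its last target.

## Working session

There is one attempt and no reset: what is moved stays moved. The work goes in short steps, Python scripts to look and compute and a shell command to move; the robot and the scene stay as the last step left them, time stands still between calls to the robot, and variables do not carry over. Pictures are saved under pics/ and viewed, and the job is handed in when it is done.

```bash
ls -la; mkdir -p pics; cat > h.py <<'E'
import numpy as np, cv2
from plant import get_state, snapshot, finish_job, find_in
def snap(cam,name):
    s=snapshot(cam); cv2.imwrite(f'pics/{name}.png',s['color'][:,:,::-1]); 
    np.savez(f'pics/{name}.npz',**{k:np.array(v) for k,v in s.items() if k!='color'}); return s
def ray(s,uv):
    K=np.array(s['intrinsics'],float);d=np.array(s['dist_coeffs'],float);T=np.array(s['extrinsics'],float)
    p=cv2.undistortPoints(np.array([[uv]],float),K,d)[0,0]
    R=T[:3,:3];t=T[:3,3]; return -R.T@t, R.T@np.array([p[0],p[1],1.])
def at_z(s,uv,z):
    c,r=ray(s,uv); return c+r*(z-c[2])/r[2]
def proj(s,P):
    T=np.array(s['extrinsics'],float)
    q,_=cv2.projectPoints(np.array(P,float).reshape(-1,1,3),cv2.Rodrigues(T[:3,:3])[0],T[:3,3],np.array(s['intrinsics'],float),np.array(s['dist_coeffs'],float))
    return q[:,0]
E
python3 - <<'E'
from h import *
st=get_state(); print({k:np.round(v,3) for k,v in st.items()})
for c in ['top','side','wrist']:
    s=snap(c,c+'0')
    T=np.array(s['extrinsics']);print(c,-T[:3,:3].T@T[:3,3],np.array(s['intrinsics']).tolist(),np.round(s['dist_coeffs'],3)); print(np.round(T,3))
    if c!='wrist':
      for t in ['lamp','lamp_gap','lamp_mouth','lens','spacer','amber_filter','ring','ring_collar','blue_filter','cream_jar','thermos','brush_cup','brush']:
        print(t,[(np.round(r['xy'],1).tolist(),round(r['score'],2)) for r in find_in(t,c)][:5])
print(get_state()['clock'])
E
```

```text
total 12
drwxr-xr-x  3 agent agent 4096 Dec  6 09:25 .
drwxr-xr-x 23 root  root  4096 Dec  6 09:25 ..
drwxr-xr-x  2 agent agent 4096 Dec  6 09:25 pics
{'clock': np.float64(0.0), 'q': array([ 1.293,  0.69 , -0.195,  1.566,  0.157,  0.903, -0.215]), 'qd': array([-0.001,  0.001, -0.   , -0.001, -0.   ,  0.001,  0.   ]), 'joint_torque': array([ 0.0000e+00, -5.2756e+01, -1.2670e+00, -1.5343e+01, -5.3000e-02,
        7.0000e-03,  0.0000e+00]), 'tool_pos': array([ 0.191, -0.594,  0.209]), 'eef_rot': array([ 0.988,  0.155, -0.   , -0.001]), 'contact_force': array([-0.212,  0.944, -0.448]), 'moment': array([-0.047,  0.001,  0.03 ]), 'opening': np.float64(1.001)}
top [0.43313646 0.0039722  0.88287467] [[387.91451619486287, 0.0, 257.61313662227195], [0.0, 387.91451619486287, 192.21571746200942], [0.0, 0.0, 1.0]] [-0.071  0.     0.     0.     0.   ]
[[ 0.017 -1.    -0.003 -0.   ]
 [-0.982 -0.016 -0.187  0.59 ]
 [ 0.187  0.006 -0.982  0.786]
 [ 0.     0.     0.     1.   ]]
lamp [([257.3, 236.7], 0.97)]
lamp_gap [([255.3, 237.6], 0.58), ([368.7, 270.9], 0.25)]
lamp_mouth [([258.2, 241.2], 0.94)]
l
[... 996 characters left out ...]
174.7, 234.2], 0.78), ([178.1, 196.3], 0.59), ([243.9, 206.4], 0.57)]
ring [([361.5, 185.7], 0.63)]
ring_collar [([359.8, 185.1], 0.61)]
blue_filter [([170.2, 283.8], 0.85), ([331.6, 147.7], 0.36)]
cream_jar [([332.7, 149.1], 0.47)]
thermos [([211.9, 233.3], 0.65), ([360.3, 187.6], 0.55), ([249.2, 315.3], 0.18)]
brush_cup [([311.1, 162.1], 0.79)]
brush [([213.2, 169.2], 0.67)]
wrist [ 0.25660003 -0.57442214  0.38397654] [[289.1992358175642, 0.0, 254.98548738821796], [0.0, 289.1992358175642, 192.23599419304932], [0.0, 0.0, 1.0]] [-0.036  0.     0.     0.     0.   ]
[[ 0.307 -0.952 -0.001 -0.625]
 [-0.917 -0.296  0.269 -0.038]
 [-0.256 -0.082 -0.963  0.388]
 [ 0.     0.     0.     1.   ]]
1.45
```

View pics/top0.png

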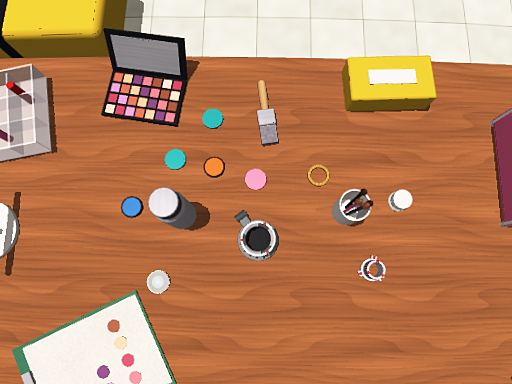

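View pics/side0.png

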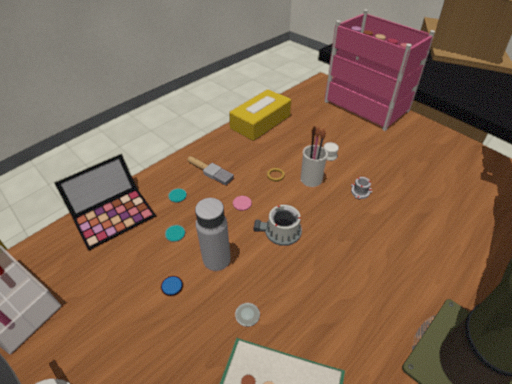

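View pics/wrist0.png

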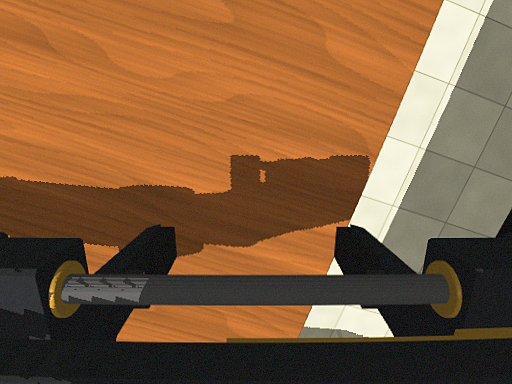

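```bash
python3 - <<'E'
from h import *
im=cv2.imread('pics/top0.png'); im2=cv2.imread('pics/side0.png')
def crop(im,c,r,k): 
    x,y=c; return cv2.resize(im[y-r:y+r,x-r:x+r],(2*r*k,2*r*k),interpolation=cv2.INTER_NEAREST)
row1=np.hstack([crop(im,c,22,6) for c in [(158,282),(318,175),(214,167)]])
row2=np.hstack([crop(im,c,22,6) for c in [(258,238),(373,270)]]+[crop(im2,(362,187),22,6)])
cv2.imwrite('pics/crops0.png',np.vstack([row1,row2]))
s={k:v for k,v in np.load('pics/top0.npz').items()}; s2={k:v for k,v in np.load('pics/side0.npz').items()}
for n,uv,z in [('lens',(158,282),.006),('spacer',(318,175),.008),('amber',(214,167),.006),('mouth',(258,238),.058),('collar',(373,267),.04),('lamp_gap?',(255,237),.058),('blue',(132,207),.006),('jar',(401,200),.036),('cup',(355,205),.1),('thermostop',(164,201),.187),('pink',(256,179),.006)]:
    print(n,np.round(at_z(s,uv,z),4))
for n,uv,z in [('lens',(247,315),.006),('spacer',(276,174),.008),('mouth',(284,217),.058),('collar',(363,182),.04)]:
    print('side',n,np.round(at_z(s2,uv,z),4))
E
```

```text
lens [0.393  0.2277 0.006 ]
spacer [ 0.6424 -0.1297  0.008 ]
amber [0.6581 0.1124 0.006 ]
mouth [0.4912 0.0068 0.058 ]
collar [ 0.4337 -0.2414  0.04  ]
lamp_gap? [0.4932 0.0132 0.058 ]
blue [0.5605 0.2985 0.006 ]
jar [ 0.5816 -0.311   0.036 ]
cup [ 0.5585 -0.1909  0.1   ]
thermostop [0.5463 0.1792 0.187 ]
pink [0.631  0.0139 0.006 ]
side lens [0.3924 0.2292 0.006 ]
side spacer [ 0.6403 -0.1308  0.008 ]
side mouth [0.4894 0.0091 0.058 ]
side collar [ 0.4281 -0.2483  0.04  ]
```

View pics/crops0.png

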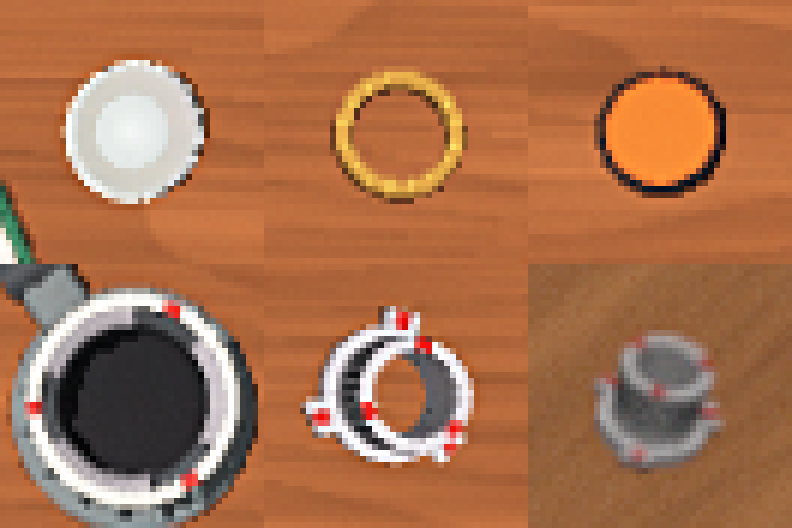

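```bash
cat > meas.py <<'E'
from h import *
def load(n): return cv2.imread(f'pics/{n}.png'),{k:v for k,v in np.load(f'pics/{n}.npz').items()}
def redblobs(im,c,r):
    x,y=c; b=im[y-r:y+r,x-r:x+r].astype(int)
    w=np.clip(b[:,:,2]-np.maximum(b[:,:,0],b[:,:,1])-60,0,None)
    # exclude orange wood: need G~B and low
    w=w*((b[:,:,1]-b[:,:,0])<25)
    n,l=cv2.connectedComponents((w>0).astype(np.uint8),connectivity=8)
    out=[]
    for i in range(1,n):
        m=(l==i); ww=w*m
        if ww.sum()<60: continue
        yy,xx=np.mgrid[:2*r,:2*r]; out.append(((xx*ww).sum()/ww.sum()+x-r,(yy*ww).sum()/ww.sum()+y-r,int(m.sum())))
    return out
E
python3 - <<'E'
from meas import *
im,s=load('top0')
print('lamp');C=None
for c,r,zs in [((258,238),22,[.058]),((373,267),18,[.008,.04])]:
  for u,v,n in redblobs(im,c,r): print((round(u,1),round(v,1)),n,[np.round(at_z(s,(u,v),z),4)[:2] for z in zs])
def fit(mask,z):
    cs,_=cv2.findContours(mask.astype(np.uint8),cv2.RETR_EXTERNAL,cv2.CHAIN_APPROX_NONE); c=max(cs,key=cv2.contourArea)
    p=np.array([at_z(s,q,z)[:2] for q in c[:,0].astype(float)])
    A=np.c_[2*p,np.ones(len(p))]; x=np.linalg.lstsq(A,(p**2).sum(1),rcond=None)[0]
    return np.round([x[0],x[1],np.sqrt(x[2]+x[0]**2+x[1]**2)],4)
hsv=cv2.cvtColor(im,cv2.COLOR_BGR2HSV).astype(int)
def win(m,c,r):
    o=np.zeros_like(m); x,y=c;o[y-r:y+r,x-r:x+r]=m[y-r:y+r,x-r:x+r];return o
sat=hsv[...,1];val=hsv[...,2]
print('lens',fit(win((sat<70)&(val>140),(158,282),16),.007))
print('spacer',fit(win((hsv[...,0]>16)&(hsv[...,0]<32)&(sat>90)&(val>100),(318,175),16),.008))
print('amber',fit(win(((val<60)|((sat>190)&(val>220))),(214,167),15),.005))
print('rim',fit(win((sat<60)&(val>215),(258,238),24),.058))
E
```

```text
lamp
(np.float64(264.4), np.float64(223.3)) 7 [array([ 0.5228, -0.0062])]
(np.float64(241.2), np.float64(239.4)) 6 [array([0.4877, 0.0424])]
(np.float64(267.2), np.float64(251.6)) 8 [array([ 0.463, -0.013])]
(np.float64(373.6), np.float64(257.0)) 7 [array([ 0.4559, -0.2528]), array([ 0.4551, -0.2434])]
(np.float64(377.2), np.float64(261.0)) 7 [array([ 0.4471, -0.2607]), array([ 0.4466, -0.251 ])]
(np.float64(360.1), np.float64(273.1)) 8 [array([ 0.42  , -0.2214]), array([ 0.4205, -0.2132])]
(np.float64(368.0), np.float64(271.9)) 8 [array([ 0.4228, -0.2391]), array([ 0.4232, -0.2302])]
(np.float64(382.0), np.float64(275.9)) 10 [array([ 0.4143, -0.2704]), array([ 0.415 , -0.2604])]
lens [0.3944 0.2282 0.0246]
spacer [ 0.6426 -0.1298  0.0237]
amber [0.6585 0.1122 0.0226]
rim [0.4892 0.0087 0.0332]
```

```bash
cat > go.py <<'E'
import sys,json
from h import *
from scipy.spatial.transform import Rotation as R
def pose():
    st=get_state(); r=R.from_quat(st['eef_rot']); m=r.as_matrix()
    return np.array(st['tool_pos']),r,np.degrees(np.arctan2(m[1,0],m[0,0])),st
def plan(x,y,z,yaw=None,step=41,rot=7.1):
    p,r,yw,st=pose()
    yaw=yw if yaw is None else yaw
    d=(yaw-yw+180)%360-180
    t=np.array([x,y,z]); 
    tgt=R.from_euler('z',yw+d,degrees=True)*R.from_quat([1,0,0,0])
    rel=(r.inv()*tgt).as_rotvec(degrees=True)
    N=int(max(np.ceil(np.abs(r.inv().apply(t-p)).max()*1e3/step),np.ceil(np.abs(rel).max()/rot),1))
    # rotation first if fewer rows
    dw=(t-p)/N; nr=max(1,int(np.ceil(np.abs(rel).max()/rot)))
    print('pos',np.round(p*1e3,1),'yaw',round(yw,1),'tilt',np.round(np.degrees(np.arccos(-r.as_matrix()[2,2])),2),'q',np.round(st['q'],2),'F',np.round(st['contact_force'],1),'open',round(float(st['opening'])*88.1,1),'t',round(float(st['clock']),2))
    rr=r; rows=[]
    for i in range(N):
        w=rel/nr if i<nr else np.zeros(3)
        rows.append(np.r_[rr.inv().apply(dw)*1e3,w]); rr=rr*R.from_rotvec(w,degrees=True)
    print('N',N,'total tool-axes mm',np.round(r.inv().apply(t-p)*1e3,1),'rot',np.round(rel,1))
    for i in range(0,N,5): print(json.dumps([float(f'{v:.1f}') if abs(v)>=.05 else 0 for v in np.concatenate(rows[i:i+5])]).replace(' ','').replace('.0,',','))
if __name__=='__main__': plan(*[float(a) for a in sys.argv[1:]])
E
python3 go.py .48 -.3 .25 110
```

```text
pos [ 191.8 -594.9  209.9] yaw 17.9 tilt 0.01 q [ 1.29  0.69 -0.19  1.57  0.16  0.9  -0.22] F [0.1 0.2 0. ] open 88.1 t 1.45
N 13 total tool-axes mm [ 364.8 -192.3  -40.1] rot [  0.    0.  -92.1]
[28.1,-14.8,-3.1,0,0,-7.1,29.7,-11.2,-3.1,0,0,-7.1,30.8,-7.5,-3.1,0,0,-7.1,31.5,-3.6,-3.1,0,0,-7.1,31.7,0.3,-3.1,0,0,-7.1]
[31.4,4.2,-3.1,0,0,-7.1,30.7,8.1,-3.1,0,0,-7.1,29.4,11.8,-3.1,0,0,-7.1,27.8,15.3,-3.1,0,0,-7.1,25.7,18.6,-3.1,0,0,-7.1]
[23.2,21.7,-3.1,0,0,-7.1,20.3,24.4,-3.1,0,0,-7.1,17.2,26.7,-3.1,0,0,-7.1]
```

```bash
python3 -m creep '[28,-15,-3,0,0,-7,30,-11,-3,0,0,-7,31,-8,-3,0,0,-7,32,-4,-3,0,0,-7,32,0,-3,0,0,-7]' 76 20; python3 go.py .48 -.3 .25 110
```

```text
clock: 1.87
tool_pos: [0.2973, -0.4835, 0.2235]
eef_rot: [0.894, 0.447, -0.004, 0.001]
contact_force: [0.7, -0.4, 0.3]
opening: 0.865
pos [ 297.3 -483.5  223.5] yaw 53.1 tilt 0.51 q [ 1.15  0.61 -0.36  1.72  0.28  0.86  0.02] F [ 0.7 -0.4  0.3] open 76.2 t 1.87
N 9 total tool-axes mm [256.2  36.  -28.8] rot [ -0.3   0.4 -56.9]
[28.5,4,-3.2,0,0,-6.3,27.9,7.1,-3.2,0,0,-6.3,26.9,10.1,-3.1,0,0,-6.3,25.6,13,-3.1,0,0,-6.3,24,15.8,-3.1,0,0,-6.3]
[22.2,18.3,-3.1,0,0,-6.3,20,20.7,-3,0,0,-6.3,17.6,22.7,-3,0,0,-6.3,15,24.5,-3,0,0,-6.3]
```

```bash
python3 -m creep '[30,4,-3,0,0,-6.3,29,7,-3,0,0,-6.3,28,10,-3,0,0,-6.3,27,13,-3,0,0,-6.3,25,16,-3,0,0,-6.3]'; python3 go.py .48 -.22 .25 110
```

```text
clock: 2.28
tool_pos: [0.4047, -0.3692, 0.2389]
eef_rot: [0.73, 0.684, -0.005, 0.001]
contact_force: [0.2, -0.1, 0.2]
opening: 0.861
pos [ 404.7 -369.2  238.9] yaw 86.3 tilt 0.56 q [ 0.97  0.59 -0.53  1.76  0.38  0.9   0.21] F [ 0.2 -0.1  0.2] open 75.8 t 2.28
N 4 total tool-axes mm [153.7  65.3 -12.8] rot [ -0.4   0.4 -23.7]
[38.4,16.3,-3.2,-0.1,0.1,-5.9,36.5,20.2,-3.1,-0.1,0.1,-5.9,34.2,23.9,-3,-0.1,0.1,-5.9,31.6,27.3,-2.9,-0.1,0.1,-5.9]
```

```bash
python3 -m creep '[39,17,-3,-0.2,0.1,-6,38,21,-3,-0.1,0.1,-6,35,25,-3,-0.1,0.1,-6,32,28,-3,0,0.1,-6]'; python3 go.py .47 .1 .2 115
```

```text
clock: 2.62
tool_pos: [0.4813, -0.2214, 0.2501]
eef_rot: [0.566, 0.824, -0.001, 0.002]
contact_force: [0.5, -1.1, 0.2]
opening: 0.865
pos [ 481.3 -221.4  250.1] yaw 111.1 tilt 0.3 q [ 0.75  0.57 -0.66  1.79  0.43  0.92  0.27] F [ 0.5 -1.1  0.2] open 76.2 t 2.62
N 8 total tool-axes mm [304.2 104.9  48.7] rot [ 0.1  0.3 -3.9]
[38,13.1,6.1,0.1,0.3,-3.9,37,15.7,6.3,0,0,0,37,15.7,6.3,0,0,0,37,15.7,6.3,0,0,0,37,15.7,6.3,0,0,0]
[37,15.7,6.3,0,0,0,37,15.7,6.3,0,0,0,37,15.7,6.3,0,0,0]
```

```bash
python3 -m creep '[38,14,6,0.1,0.3,-4,38,16,6,0,0,0,38,16,6,0,0,0,38,16,6,0,0,0,38,16,6,0,0,0]';  python3 -m creep '[38,16,6,0,0,0,38,16,6,0,0,0,38,16,6,0,0,0]'; python3 go.py .394 .228 .13 120
```

```text
clock: 3.03
tool_pos: [0.4798, -0.0148, 0.2227]
eef_rot: [0.534, 0.845, 0.004, 0.005]
contact_force: [0.5, 0.2, -0.0]
opening: 0.862
clock: 3.28
tool_pos: [0.4743, 0.1089, 0.2053]
eef_rot: [0.535, 0.845, 0.004, 0.006]
contact_force: [0.9, -0.6, -0.1]
opening: 0.862
pos [474.3 108.9 205.3] yaw 115.3 tilt 0.81 q [ 0.07  0.57 -0.61  1.98  0.49  0.73 -0.4 ] F [ 0.9 -0.6 -0.1] open 76.0 t 3.28
N 4 total tool-axes mm [142.3 -22.7  74.3] rot [ 0.7  0.3 -4.7]
[35.6,-5.7,18.6,0.7,0.3,-4.7,35.8,-2.5,18.8,0,0,0,35.8,-2.5,18.8,0,0,0,35.8,-2.5,18.8,0,0,0]
```

```bash
python3 -m creep '[36,-6,18,0.7,0.3,-4.7,37,-2,18,0,0,0,36,-2,18,0,0,0,36,-2,18,0,0,0]'; python3 - <<'E'
from h import *
s=snap('wrist','w1'); print(find_in('lens','wrist'))
E
python3 go.py .394 .228 .06 120
```

```text
clock: 3.62
tool_pos: [0.399, 0.2398, 0.1347]
eef_rot: [0.499, 0.866, 0.007, 0.003]
contact_force: [1.0, 0.4, 0.3]
opening: 0.86
[{'xy': [246.5, 183.6], 'score': 0.64}]
pos [394.3 245.7 134.1] yaw 121.0 tilt 0.87 q [-0.34  0.65 -0.5   2.12  0.63  0.51 -0.77] F [ 1.  -0.3  0.3] open 76.0 t 3.72
N 2 total tool-axes mm [-15.5 -10.4  73.9] rot [ 0.8 -0.4  1. ]
[-7.8,-5.2,36.9,0.8,-0.4,1,-7.6,-4.6,37.1,0,0,0]
```

View pics/w1.png

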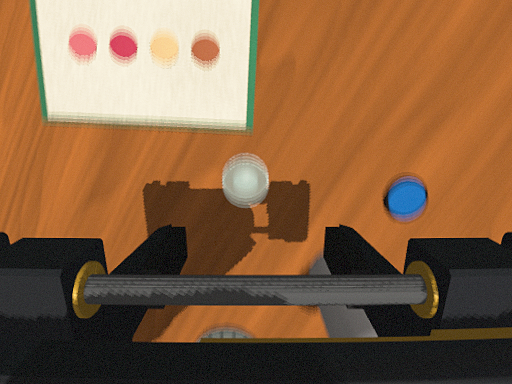

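```bash
python3 -m creep '[-8,-5,34,0.8,-0.4,1,-8,-5,34,0,0,0,0,0,0,0,0,0]'; python3 - <<'E'
from h import *
s=snap('wrist','w2'); r=find_in('lens','wrist'); print(r); print([at_z(s,q['xy'],.008) for q in r])
E
python3 go.py .394 .228 .004 120
```

```text
clock: 3.97
tool_pos: [0.3958, 0.2313, 0.0656]
eef_rot: [0.497, 0.868, 0.003, 0.001]
contact_force: [0.3, -1.6, 0.4]
opening: 0.864
[{'xy': [253.3, 194.1], 'score': 0.73}, {'xy': [454.4, 218.1], 'score': 0.3}]
[array([0.39256962, 0.23259483, 0.008     ]), array([0.55525235, 0.30229882, 0.008     ])]
pos [397.5 234.6  69.1] yaw 120.4 tilt 0.73 q [-0.43  0.76 -0.33  2.17  0.79  0.31 -0.9 ] F [-0.5  0.1  0.1] open 75.8 t 4.07
N 2 total tool-axes mm [-4.1 -7.1 65. ] rot [ 0.7 -0.2  0.4]
[-2.1,-3.5,32.5,0.7,-0.2,0.4,-2,-3.1,32.5,0,0,0]
```

View pics/w2.png

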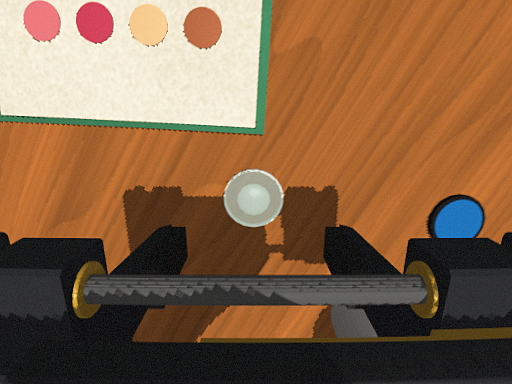

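```bash
cat >> meas.py <<'E'
def cfit(im,s,mask,c,r,z):
    o=np.zeros(mask.shape,np.uint8); x,y=map(int,c); o[max(0,y-r):y+r,max(0,x-r):x+r]=mask[max(0,y-r):y+r,max(0,x-r):x+r]
    cs,_=cv2.findContours(o,cv2.RETR_EXTERNAL,cv2.CHAIN_APPROX_NONE); c=max(cs,key=cv2.contourArea)
    p=np.array([at_z(s,q,z)[:2] for q in c[:,0].astype(float)])
    A=np.c_[2*p,np.ones(len(p))]; x=np.linalg.lstsq(A,(p**2).sum(1),rcond=None)[0]
    return np.round([x[0],x[1],np.sqrt(x[2]+x[0]**2+x[1]**2)],4)
def masks(im):
    h=cv2.cvtColor(im,cv2.COLOR_BGR2HSV).astype(int); return h[...,0],h[...,1],h[...,2]
E
python3 - <<'E'
from meas import *
s=snap('wrist','w3'); im,_=load('w3'); h,sa,v=masks(im)
print(cfit(im,s,(sa<70)&(v>120),(253,198),38,.007))
E
python3 go.py .394 .228 .004 120
```

```text
[0.3945 0.2289 0.025 ]
pos [398.  235.3  70. ] yaw 120.4 tilt 0.88 q [-0.43  0.75 -0.33  2.17  0.79  0.31 -0.9 ] F [0.  0.5 0.4] open 76.2 t 4.12
N 2 total tool-axes mm [-4.6 -8.2 65.8] rot [ 0.8 -0.2  0.4]
[-2.3,-4.1,32.9,0.8,-0.2,0.4,-2.2,-3.6,33,0,0,0]
```

```bash
python3 -m creep '[-2.2,-4,25,0.8,-0.2,0.4,-2,-3.5,25,0,0,0,0,0,8,0,0,0,0,0,0,0,0,0]'; python3 - <<'E'
from h import *
snap('wrist','w4')
E
python3 go.py .3945 .2287 .004 120
```

```text
clock: 4.45
tool_pos: [0.4015, 0.2337, 0.0177]
eef_rot: [0.502, 0.865, 0.01, 0.002]
contact_force: [0.7, 0.1, 0.3]
opening: 0.862
pos [401.7 233.8  18.4] yaw 119.7 tilt 1.22 q [-0.54  0.85 -0.13  2.2   0.9   0.12 -1.  ] F [ 0.5  0.3 -0.4] open 76.2 t 4.5
N 1 total tool-axes mm [-0.9 -9.  14.2] rot [ 1.2 -0.4 -0.3]
[-0.9,-9,14.2,1.2,-0.4,-0.3]
```

```bash
python3 -m creep '[-1,-9,11,1.2,-0.4,-0.3,0,0,0,0,0,0]';  python3 go.py .3945 .2287 .004 120
```

```text
clock: 4.67
tool_pos: [0.3962, 0.2298, 0.0092]
eef_rot: [0.501, 0.866, 0.002, 0.0]
contact_force: [-0.3, -0.2, -0.2]
opening: 0.866
pos [396.2 229.8   9.2] yaw 119.9 tilt 0.22 q [-0.55  0.87 -0.12  2.2   0.91  0.11 -1.01] F [-0.3 -0.2 -0.2] open 76.3 t 4.67
N 1 total tool-axes mm [-0.2 -2.   5.2] rot [ 0.2 -0.1 -0.1]
[-0.2,-2,5.2,0.2,-0.1,-0.1]
```

```bash
python3 -m creep '[0,-2.5,5.6,0.2,-0.1,0,0,0,0,0,0,0]';  python3 go.py .3945 .2287 .004 120
```

```text
clock: 4.83
tool_pos: [0.3947, 0.2293, 0.0044]
eef_rot: [0.501, 0.865, 0.001, 0.0]
contact_force: [0.7, -0.7, -0.4]
opening: 0.864
pos [394.7 229.3   4.4] yaw 119.9 tilt 0.15 q [-0.57  0.88 -0.09  2.2   0.92  0.09 -1.03] F [ 0.7 -0.7 -0.4] open 76.2 t 4.83
N 1 total tool-axes mm [-0.4 -0.5  0.4] rot [ 0.1 -0.1 -0.1]
[-0.4,-0.5,0.4,0.1,-0.1,-0.1]
```

Well placed. Close.

```bash
python3 -m creep '[0,-0.5,0.4,0,0,0,0,0,0,0,0,0,0,0,0,0,0,0,0,0,0,0,0,0,0,0,0,0,0,0]' 44 15;  python3 go.py .3945 .2287 .1 120
```

```text
clock: 5.25
tool_pos: [0.3946, 0.2292, 0.0047]
eef_rot: [0.501, 0.865, 0.002, 0.0]
contact_force: [0.0, -0.1, -0.3]
opening: 0.51
pos [394.6 229.2   4.7] yaw 119.8 tilt 0.21 q [-0.57  0.88 -0.09  2.21  0.92  0.09 -1.03] F [ 0.  -0.1 -0.3] open 44.9 t 5.25
N 3 total tool-axes mm [ -0.3   0.  -95.3] rot [ 0.2 -0.1 -0.2]
[-0.1,0,-31.8,0.2,-0.1,-0.2,-0.1,-0.1,-31.8,0,0,0,-0.1,-0.1,-31.8,0,0,0]
```

```bash
python3 - <<'E'
from h import *
snap('wrist','w5');s=snap('side','s5'); cv2.imwrite('pics/s5c.png',cv2.resize(s['color'][260:370,180:320,::-1],None,fx=5,fy=5,interpolation=cv2.INTER_NEAREST))
E
python3 go.py .3945 .2287 .1 120
```

```text
pos [394.6 229.1   4.7] yaw 119.8 tilt 0.21 q [-0.57  0.88 -0.09  2.21  0.92  0.09 -1.03] F [0.9 0.8 0.4] open 43.6 t 5.35
N 3 total tool-axes mm [ -0.2   0.  -95.4] rot [ 0.2 -0.1 -0.2]
[-0.1,0,-31.8,0.2,-0.1,-0.2,-0.1,-0.1,-31.8,0,0,0,-0.1,-0.1,-31.8,0,0,0]
```

View pics/w5.png

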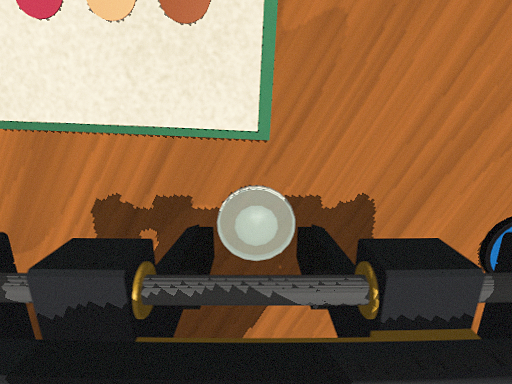

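View pics/s5c.png

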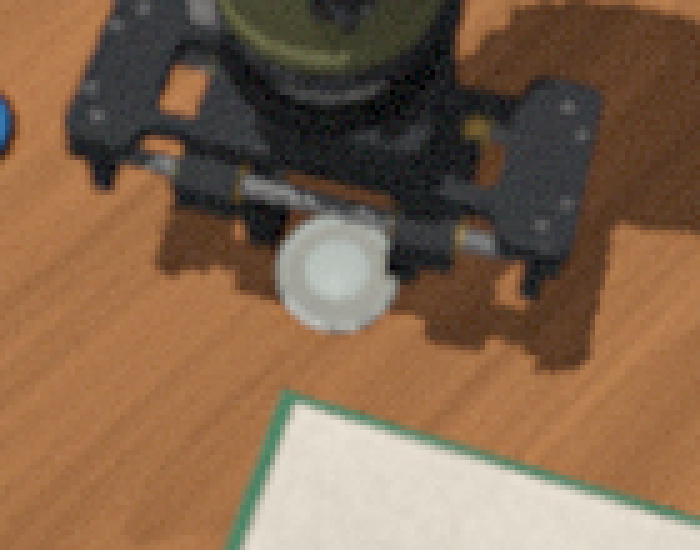

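```bash
python3 - <<'E'
from meas import *
for n in ['w4','w5']:
    im,s=load(n); h,sa,v=masks(im)
    try: 
        for c in [(253,205),(256,222)]: print(n,'lens',cfit(im,s,(sa<70)&(v>120),c,46,.007))
    except Exception as e: print(e)
im,s=load('w5')
p=np.array([.3946,.2291,.0047]); print(proj(s,[p,p+[0,0,.019]]))
T=s['extrinsics']; from scipy.spatial.transform import Rotation as R
st=get_state(); r=R.from_quat(st['eef_rot']); c=-T[:3,:3].T@T[:3,3]; print('cam in tool',r.inv().apply(c-st['tool_pos']))
print(st['tool_pos'])
for dx in (-9,0,9):
  for dy in (-22,22): print(dx,dy,proj(s,[np.array(st['tool_pos'])+r.apply(np.array([dx,dy,0])/1e3)]))
v=cv2.resize(im[150:330,130:390],None,fx=3,fy=3,interpolation=cv2.INTER_NEAREST); cv2.imwrite('pics/w5c.png',v)
E
```

```text
w4 lens [0.3942 0.2289 0.0249]
w4 lens [0.3946 0.2289 0.0248]
w5 lens [0.3931 0.2303 0.0238]
w5 lens [0.3941 0.2287 0.025 ]
[[256.62125667 222.83180515]
 [256.93353668 234.91234343]]
cam in tool [ 0.06900845 -0.00123077 -0.17406276]
[0.39461397 0.22912715 0.00465061]
-9 -22 [[222.94101039 235.63012832]]
-9 22 [[290.31127482 235.63610859]]
0 -22 [[222.51802325 222.75895545]]
0 22 [[290.79123127 222.76863564]]
9 -22 [[222.08852721 209.53538254]]
9 22 [[291.278725  209.5490012]]
```

View pics/w5c.png

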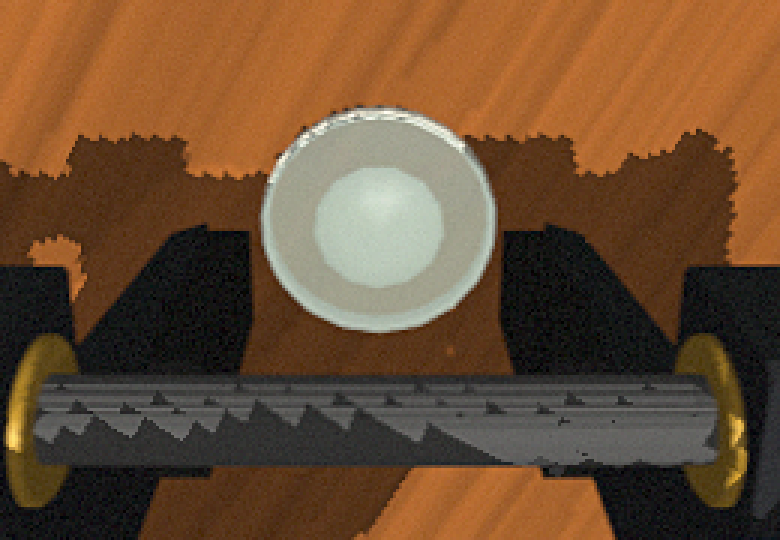

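View pics/w4.png

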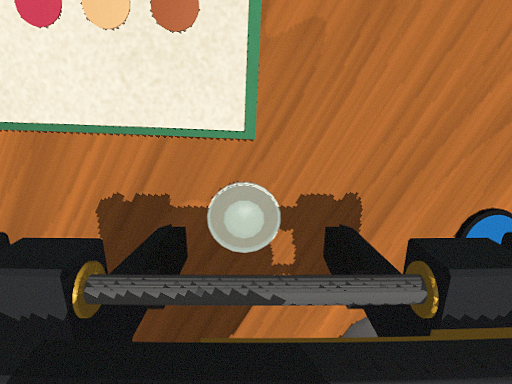

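```bash
python3 - <<'E'
from meas import *
from scipy.spatial.transform import Rotation as R
st=get_state(); r=R.from_quat(st['eef_rot']); p=np.array(st['tool_pos'])
im,s=load('w5')
ims,ss=load('s5')
for h in (0,10,20,30,40):
    for d in ([9,-22],[9,22],[-9,-22],[-9,22]):
        P=p+r.apply(np.array([d[0],d[1],-h])/1e3); print(h,d,'wrist',np.round(proj(s,[P])[0],1),'side crop',np.round((proj(ss,[P])[0]-[180,260])*5,0))
E
```

```text
0 [9, -22] wrist [222.1 209.5] side crop [377. 305.]
0 [9, 22] wrist [291.3 209.5] side crop [275. 279.]
0 [-9, -22] wrist [222.9 235.6] side crop [388. 266.]
0 [-9, 22] wrist [290.3 235.6] side crop [287. 241.]
10 [9, -22] wrist [220.3 215. ] side crop [377. 295.]
10 [9, 22] wrist [293.3 215. ] side crop [274. 269.]
10 [-9, -22] wrist [221.2 242.3] side crop [388. 256.]
10 [-9, 22] wrist [292.2 242.3] side crop [286. 230.]
20 [9, -22] wrist [218.3 221. ] side crop [377. 285.]
20 [9, 22] wrist [295.5 221. ] side crop [273. 258.]
20 [-9, -22] wrist [219.3 249.7] side crop [388. 245.]
20 [-9, 22] wrist [294.3 249.7] side crop [286. 219.]
30 [9, -22] wrist [216.  227.8] side crop [377. 274.]
30 [9, 22] wrist [298.1 227.8] side crop [272. 247.]
30 [-9, -22] wrist [217.2 258. ] side crop [388. 234.]
30 [-9, 22] wrist [296.7 258. ] side crop [285. 208.]
40 [9, -22] wrist [213.5 235.5] side crop [377. 263.]
40 [9, 22] wrist [300.9 235.5] side crop [271. 236.]
40 [-9, -22] wrist [214.8 267.3] side crop [389. 223.]
40 [-9, 22] wrist [299.3 267.3] side crop [284. 197.]
```

```bash
python3 -m creep '[0,0,0,0,0,0,0,0,4,0,0,0,0,0,4,0,0,0]' 70 15;  python3 go.py .3941 .2287 -.022 120; python3 -m creep '[0,0,4,0,0,0,0,0,4,0,0,0]';  python3 go.py .3941 .2287 -.022 120
```

```text
clock: 5.6
tool_pos: [0.3951, 0.2295, -0.0031]
eef_rot: [0.501, 0.865, 0.003, 0.0]
contact_force: [0.3, 0.6, 0.2]
opening: 0.707
pos [395.1 229.5  -3.1] yaw 119.8 tilt 0.3 q [-0.59  0.9  -0.06  2.21  0.97  0.05 -1.08] F [0.3 0.6 0.2] open 62.2 t 5.6
N 1 total tool-axes mm [-0.2 -1.4 18.9] rot [ 0.3 -0.1 -0.2]
[-0.2,-1.4,18.9,0.3,-0.1,-0.2]
clock: 5.77
tool_pos: [0.395, 0.2292, -0.011]
eef_rot: [0.502, 0.865, 0.002, 0.001]
contact_force: [0.0, 0.8, -0.3]
opening: 0.798
pos [395.  229.2 -11. ] yaw 119.8 tilt 0.24 q [-0.59  0.92 -0.05  2.21  1.26  0.04 -1.36] F [ 0.   0.8 -0.3] open 70.3 t 5.77
N 1 total tool-axes mm [ 0.1 -1.1 11. ] rot [ 0.2 -0.  -0.2]
[0.1,-1.1,11,0.2,0,-0.2]
```

```bash
python3 -m creep '[0,-1,4,0.2,0,0,0,0,3,0,0,0]';  python3 go.py .3941 .2287 -.022 120; python3 - <<'E'
from h import *
snap('wrist','w6');s=snap('side','s6'); cv2.imwrite('pics/s6c.png',cv2.resize(s['color'][260:370,180:320,::-1],None,fx=5,fy=5,interpolation=cv2.INTER_NEAREST))
E
```

```text
clock: 5.93
tool_pos: [0.3938, 0.2286, -0.0189]
eef_rot: [0.502, 0.865, 0.0, -0.0]
contact_force: [-0.6, -0.6, -0.3]
opening: 0.793
pos [393.8 228.6 -18.9] yaw 119.8 tilt 0.05 q [-0.59  0.93 -0.06  2.21  1.52  0.04 -1.63] F [-0.6 -0.6 -0.3] open 69.9 t 5.93
N 1 total tool-axes mm [-0.1  0.3  3.1] rot [-0.  -0.  -0.2]
[-0.1,0.3,3.1,0,0,-0.2]
```

View pics/w6.png

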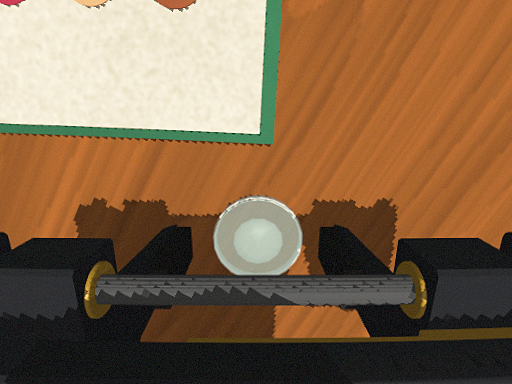

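View pics/s6c.png

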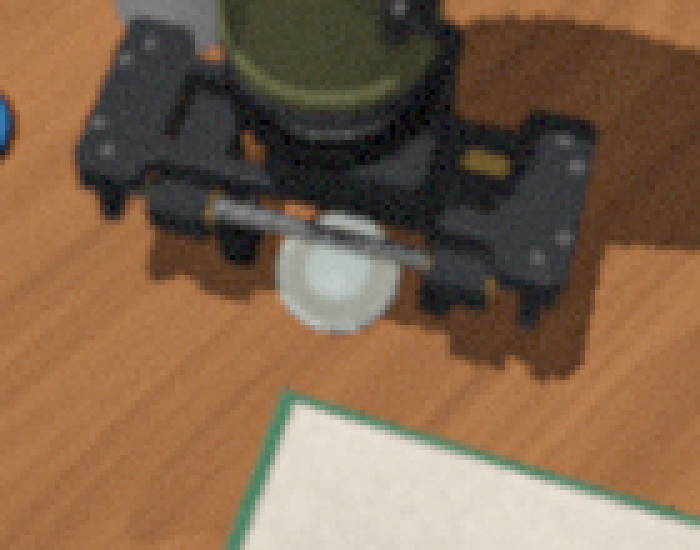

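```bash
python3 -m creep '[0,0,4,0,0,0]';  python3 go.py .3941 .2287 -.026 120;  python3 -m creep '[0,0,2.5,0,0,0,0,0,0,0,0,0]';  python3 go.py .3941 .2287 -.026 120
```

```text
clock: 6.12
tool_pos: [0.3935, 0.2288, -0.0229]
eef_rot: [0.5, 0.866, -0.0, -0.0]
contact_force: [-0.7, 0.2, -0.6]
opening: 0.796
pos [393.5 228.8 -22.9] yaw 120.0 tilt 0.06 q [-0.55  0.94 -0.12  2.2   1.58  0.1  -1.68] F [-0.7  0.2 -0.6] open 70.1 t 6.12
N 1 total tool-axes mm [-0.4  0.5  3.1] rot [-0.1  0.  -0. ]
[-0.4,0.5,3.1,-0.1,0,0]
clock: 6.28
tool_pos: [0.3932, 0.2284, -0.0259]
eef_rot: [0.501, 0.866, -0.001, -0.001]
contact_force: [-1.0, -0.6, -0.1]
opening: 0.792
pos [393.2 228.4 -25.9] yaw 119.9 tilt 0.14 q [-0.54  0.95 -0.14  2.2   1.6   0.12 -1.7 ] F [-1.  -0.6 -0.1] open 69.8 t 6.28
N 1 total tool-axes mm [-0.2  0.9  0.1] rot [-0.1 -0.  -0.1]
[-0.2,0.9,0.1,-0.1,0,-0.1]
```

```bash
python3 -m creep '[0,1,1.5,0,0,0]'|grep -E 'pos|force';  python3 -m creep '[0,0,1.5,0,0,0]'|grep -E 'pos|force'; python3 - <<'E'
from h import *
snap('wrist','w7')
E
python3 go.py .3941 .2287 -.027 120
```

```text
tool_pos: [0.3938, 0.2288, -0.0274]
contact_force: [-0.2, 0.1, 0.2]
tool_pos: [0.394, 0.229, -0.0284]
contact_force: [-2.5, -2.5, 28.5]
pos [394.  229.  -28.3] yaw 119.9 tilt 0.12 q [-0.53  0.96 -0.15  2.2   1.62  0.12 -1.72] F [-0.8  1.2  3.8] open 69.6 t 6.5
N 1 total tool-axes mm [-0.3 -0.1 -1.3] rot [-0.1 -0.1 -0.1]
[-0.3,-0.1,-1.3,-0.1,-0.1,-0.1]
```

View pics/w7.png

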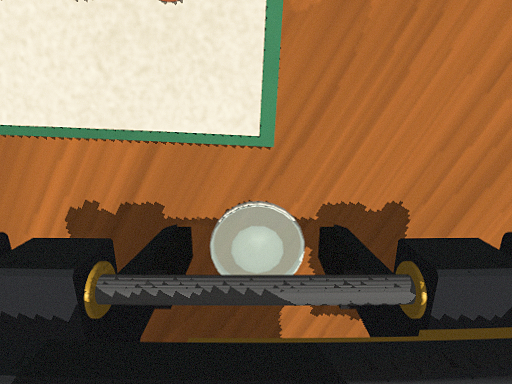

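```bash
python3 -m creep '[0,0,-4,0,0,0,0,0,0,0,0,0]'|grep -E 'pos|force';  python3 -m creep '[0,0,0,0,0,0,0,0,0,0,0,0,0,0,0,0,0,0]' 40 20;python3 go.py .3941 .2287 .1 120
```

```text
tool_pos: [0.3942, 0.2292, -0.0238]
contact_force: [-0.3, 0.7, 0.6]
clock: 6.92
tool_pos: [0.3945, 0.2292, -0.0239]
eef_rot: [0.501, 0.866, -0.0, -0.0]
contact_force: [-1.3, 0.2, 0.5]
opening: 0.593
pos [394.5 229.2 -23.9] yaw 119.9 tilt 0.06 q [-0.55  0.95 -0.13  2.2   1.56  0.1  -1.66] F [-1.3  0.2  0.5] open 52.2 t 6.92
N 4 total tool-axes mm [  -0.2   -0.7 -123.9] rot [-0.1 -0.  -0.1]
[-0.1,-0.2,-31,-0.1,0,-0.1,-0.1,-0.1,-31,0,0,0,-0.1,-0.1,-31,0,0,0,-0.1,-0.1,-31,0,0,0]
```

```bash
python3 -m creep '[0,0,0,0,0,0,0,0,-4,0,0,0,0,0,-8,0,0,0]'| grep -E 'open|force';python3 - <<'E'
from h import *
snap('wrist','w8')
E
python3 go.py .3941 .2287 .08 120
```

```text
contact_force: [-0.9, -0.2, -0.4]
opening: 0.552
pos [394.1 228.9 -12.1] yaw 119.9 tilt 0.14 q [-0.56  0.92 -0.11  2.2   1.28  0.09 -1.38] F [-0.7  0.1  1.1] open 48.4 t 7.22
N 3 total tool-axes mm [ -0.1  -0.3 -92.1] rot [-0.1 -0.  -0.1]
[0,-0.1,-30.7,-0.1,0,-0.1,-0.1,0,-30.7,0,0,0,-0.1,0,-30.7,0,0,0]
```

View pics/w8.png

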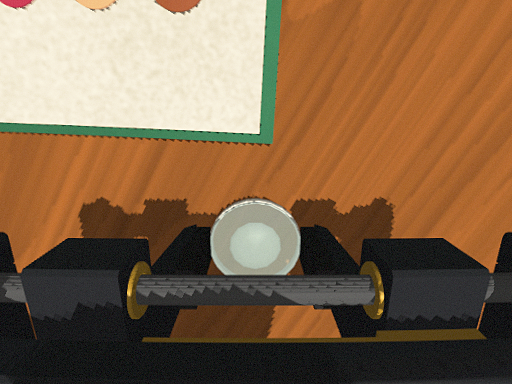

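```bash
python3 - <<'E'
from meas import *
im,s=load('w8'); h,sa,v=masks(im)
for z in (.007,.012,.02): print(z,cfit(im,s,((sa<70)&(v>120)),(255,238),50,z))
E
python3 -m creep '[0,0,0,0,0,0,0,0,-8,0,0,0,0,0,-8,0,0,0]'| grep -E 'open|force';python3 - <<'E'
from h import *
snap('wrist','w9')
E
python3 go.py .3941 .2287 .08 120
```

```text
0.007 [0.3945 0.2254 0.0256]
0.012 [0.3934 0.2275 0.0248]
0.02 [0.3915 0.2307 0.0235]
contact_force: [-0.5, 0.1, 0.2]
opening: 0.551
pos [394.3 228.9   4. ] yaw 119.9 tilt 0.12 q [-0.48  0.89 -0.24  2.2   1.21  0.2  -1.31] F [ 0.2 -0.8  0.4] open 48.2 t 7.52
N 2 total tool-axes mm [ -0.1  -0.4 -76. ] rot [-0.1  0.1 -0.1]
[-0.1,-0.2,-38,-0.1,0.1,-0.1,0,-0.2,-38,0,0,0]
```

View pics/w9.png

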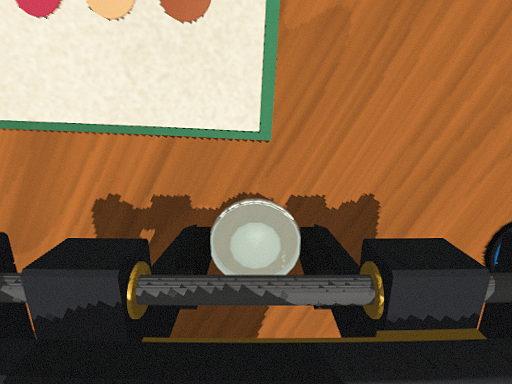

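```bash
python3 -m creep '[0,0,-30,0,0,0,0,0,-38,0,0,0,0,0,-38,0,0,0,0,0,-38,0,0,0,0,0,-15,0,0,0]'; python3 go.py .4912 .0077 .16 120
```

```text
clock: 7.93
tool_pos: [0.3959, 0.2258, 0.1636]
eef_rot: [0.502, 0.865, -0.006, 0.003]
contact_force: [0.5, 1.0, -0.1]
opening: 0.551
pos [395.9 225.8 163.6] yaw 119.8 tilt 0.75 q [-0.18  0.64 -0.71  2.09  0.68  0.68 -0.84] F [ 0.5  1.  -0.1] open 48.6 t 7.93
N 6 total tool-axes mm [-236.6  -25.6    6.4] rot [-0.4  0.6 -0.2]
[-39.4,-4.3,1.1,-0.4,0.6,-0.2,-39.4,-4.4,0.6,0,0,0,-39.4,-4.4,0.6,0,0,0,-39.4,-4.4,0.6,0,0,0,-39.4,-4.4,0.6,0,0,0]
[-39.4,-4.4,0.6,0,0,0]
```

```bash
python3 -m creep '[-39,-4,0,-0.4,0.6,0,-39,-4,0,0,0,0,-39,-4,0,0,0,0,-39,-4,0,0,0,0,-38,-4,5,0,0,0]'; python3 go.py .4912 .0077 .1 120;
```

```text
clock: 8.35
tool_pos: [0.4854, 0.0527, 0.1645]
eef_rot: [0.495, 0.869, 0.011, 0.01]
contact_force: [1.6, 0.9, -0.6]
opening: 0.552
pos [485.4  52.7 164.5] yaw 120.6 tilt 1.72 q [ 0.26  0.66 -0.75  2.03  0.72  0.69 -0.41] F [ 1.6  0.9 -0.6] open 48.6 t 8.35
N 2 total tool-axes mm [-41.2 -19.8  64.2] rot [1.7 0.4 0.6]
[-20.6,-9.9,32.1,1.7,0.4,0.6,-20.9,-8.7,32.2,0,0,0]
```

```bash
python3 -m creep '[-20,-10,30,1.7,0.4,0.6,-16,-8,30,0,0,0,0,0,20,0,0,0,0,0,0,0,0,0]'; python3 - <<'E'
from h import *
snap('wrist','w10'); snap('top','t10')
E
python3 go.py .4912 .0077 .06 120;
```

```text
clock: 8.68
tool_pos: [0.4966, -0.0059, 0.0792]
eef_rot: [0.511, 0.86, -0.004, 0.008]
contact_force: [-0.4, 0.6, 0.5]
opening: 0.548
pos [497.4  -4.4  81.9] yaw 118.7 tilt 1.11 q [ 0.26  0.8  -0.59  2.06  0.9   0.56 -0.49] F [-0.3 -0.5 -0.7] open 48.5 t 8.78
N 1 total tool-axes mm [14.   0.3 21.6] rot [ 0.3  1.1 -1.3]
[14,0.3,21.6,0.3,1.1,-1.3]
```

View pics/w10.png

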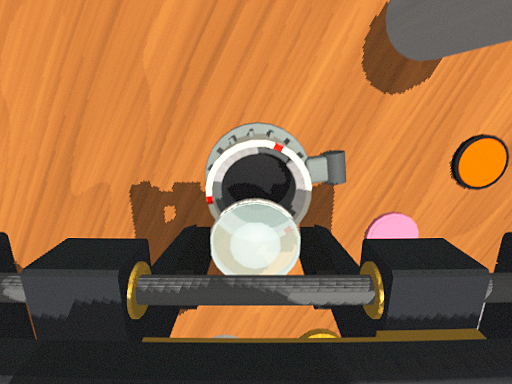

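View pics/t10.png

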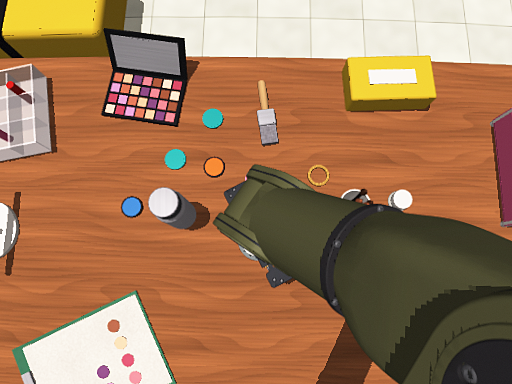

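```bash
python3 - <<'E'
from meas import *
from scipy.spatial.transform import Rotation as R
im,s=load('w10')
for u,v,n in redblobs(im,(258,190),60): print((u,v),n,at_z(s,(u,v),.058))
# lens in tool frame: from w9 (at rest), tool pose then (394.3,228.9,4.0)
im,s=load('w9'); h,sa,v=masks(im)
r=R.from_quat([.501,.866,0,0])
z=.004+.0284+.004-.001; c=cfit(im,s,((sa<70)&(v>120)),(255,238),50,z); print(c, r.inv().apply(np.array([c[0]-.3943,c[1]-.2289,0]))*1e3)
E
```

```text
(np.float64(277.945914844649), np.float64(147.02893309222424)) 57 [0.48734546 0.04109286 0.058     ]
(np.float64(209.22224502359944), np.float64(199.168889800944)) 45 [ 0.46301504 -0.01386975  0.058     ]
[0.3917 0.2303 0.0236] [ 2.50970601 -1.55607703  0.        ]
```

```bash
python3 -m creep '[14,0,20,0.3,1.1,-1.3,0,0,0,0,0,0]' | grep tool_pos; python3 go.py .4911 .0072 .04 120;
```

```text
tool_pos: [0.4931, 0.0097, 0.0637]
pos [493.1   9.7  63.7] yaw 120.1 tilt 0.32 q [ 0.23  0.83 -0.57  2.07  0.93  0.52 -0.52] F [-0.5  0.9 -0.5] open 48.5 t 8.95
N 1 total tool-axes mm [-1.1 -3.1 23.7] rot [0.3 0.1 0.1]
[-1.1,-3.1,23.7,0.3,0.1,0.1]
```

```bash
python3 -m creep '[-1,-3,20,0.3,0.1,0,0,0,0,0,0,0]' | grep tool_pos; python3 go.py .4911 .0072 .035 120;
```

```text
tool_pos: [0.4937, 0.0096, 0.0464]
pos [493.7   9.6  46.4] yaw 120.2 tilt 0.37 q [ 0.21  0.85 -0.53  2.08  0.98  0.48 -0.56] F [-0.4 -1.1  0.6] open 48.5 t 9.12
N 1 total tool-axes mm [-0.7 -3.5 11.4] rot [0.4 0.1 0.2]
[-0.7,-3.5,11.4,0.4,0.1,0.2]
```

```bash
python3 -m creep '[-1,-5,9,0.5,0.1,0,0,0,0,0,0,0]' | grep tool_pos; python3 go.py .4911 .0072 .032 120;python3 -m creep '[0,-1,3,0.2,0,0,0,0,0,0,0,0]' | grep -E 'tool_pos|force'; python3 go.py .4911 .0072 .032 120;
```

```text
tool_pos: [0.4919, 0.0074, 0.0399]
pos [491.9   7.4  39.9] yaw 120.3 tilt 0.19 q [ 0.2   0.86 -0.52  2.08  1.    0.46 -0.57] F [-0.9 -1.  -0.1] open 48.9 t 9.28
N 1 total tool-axes mm [ 0.3 -0.8  7.9] rot [0.1 0.2 0.3]
[0.3,-0.8,7.9,0.1,0.2,0.3]
tool_pos: [0.4923, 0.0072, 0.0386]
contact_force: [0.1, 0.5, -1.3]
pos [492.3   7.2  38.6] yaw 120.4 tilt 0.27 q [ 0.2   0.87 -0.51  2.08  1.    0.46 -0.57] F [ 0.1  0.5 -1.3] open 48.4 t 9.45
N 1 total tool-axes mm [ 0.7 -1.1  6.6] rot [0.1 0.3 0.4]
[0.7,-1.1,6.6,0.1,0.3,0.4]
```

```bash
python3 -m creep '[1,-1.5,6,0.1,0.3,0.4]' | grep -E 'tool_pos|force'; python3 - <<'E'
from h import *
snap('wrist','w11'); 
E
python3 go.py .4911 .0072 .032 120;
```

```text
tool_pos: [0.4918, 0.0078, 0.0337]
contact_force: [0.2, -0.7, -0.7]
pos [490.6   7.2  32.3] yaw 119.9 tilt 0.06 q [ 0.19  0.88 -0.5   2.08  1.01  0.45 -0.59] F [-0.1  0.1 -1.4] open 48.6 t 9.58
N 1 total tool-axes mm [-0.3  0.4  0.3] rot [-0.  -0.  -0.1]
[-0.3,0.4,0.3,0,0,-0.1]
```

View pics/w11.png

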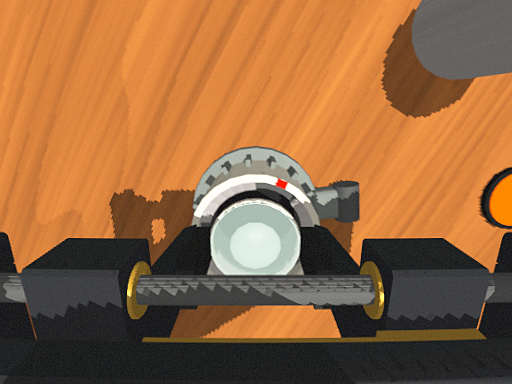

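```bash
python3 -m creep '[-0.3,0.4,1.5,0,0,0]' | grep -E 'tool_pos|force';  python3 -m creep '[0,0,0,0,0,0,0,0,0,0,0,0]' 66 20| grep -E 'tool_pos|force|open'; python3 - <<'E'
from h import *
snap('wrist','w12'); 
E
python3 go.py .4911 .0072 .09 120;
```

```text
tool_pos: [0.4909, 0.0069, 0.0307]
contact_force: [0.0, 0.3, -0.0]
tool_pos: [0.4909, 0.0067, 0.0304]
contact_force: [0.3, 0.4, -0.1]
opening: 0.677
pos [490.9   6.6  30.4] yaw 119.8 tilt 0.09 q [ 0.19  0.88 -0.5   2.08  1.02  0.45 -0.59] F [ 0.  -0.3  0.9] open 63.8 t 9.88
N 2 total tool-axes mm [  0.4   0.4 -59.6] rot [-0.1 -0.  -0.2]
[0.2,0.2,-29.8,-0.1,0,-0.2,0.2,0.2,-29.8,0,0,0]
```

View pics/w12.png

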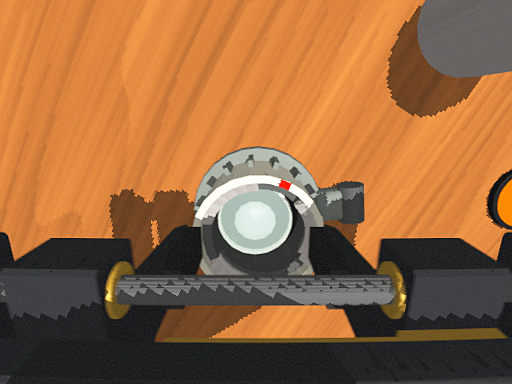

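```bash
python3 -m creep '[0,0,-35,0,0,0,0,0,-40,0,0,0,0,0,-40,0,0,0,0,0,-40,0,0,0]' 70| grep -E 'tool_pos|force|open'; python3 - <<'E'
from h import *
snap('wrist','w13'); 
E
python3 go.py .6426 -.1298 .19 36
```

```text
tool_pos: [0.4853, 0.0061, 0.1833]
contact_force: [0.4, -0.4, -0.7]
opening: 0.797
pos [489.7   7.9 190.1] yaw 120.0 tilt 0.56 q [ 0.38  0.65 -0.8   1.96  0.64  0.81 -0.25] F [1.6 0.  3.6] open 70.0 t 10.27
N 12 total tool-axes mm [-195.7   63.5   -1.5] rot [-0.6  0.1 84. ]
[-16.3,5.3,-0.1,-0.1,0,7,-15.5,7.2,-0.1,-0.1,0,7,-14.5,9.1,-0.1,-0.1,0,7,-13.3,10.8,-0.1,-0.1,0,7,-11.9,12.3,-0.1,-0.1,0,7.0]
[-10.3,13.7,-0.1,-0.1,0,7,-8.6,14.8,-0.1,-0.1,0,7,-6.7,15.8,-0.1,-0.1,0,7,-4.7,16.5,-0.1,-0.1,0,7,-2.7,16.9,0,-0.1,0,7.0]
[-0.6,17.1,0,-0.1,0,7,1.5,17.1,0,-0.1,0,7.0]
```

View pics/w13.png

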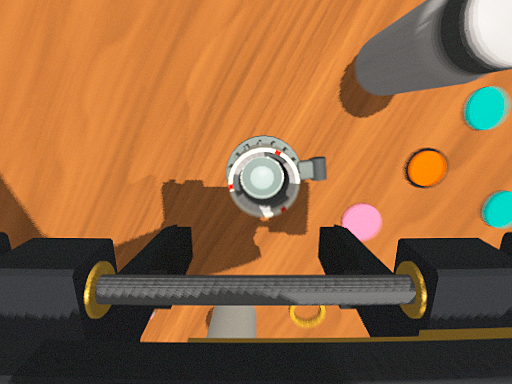

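```bash
python3 -m creep '[-16,5,0,-0.1,0,7,-15,7,0,-0.1,0,7,-14,9,0,-0.1,0,7,-13,11,0,-0.1,0,7,-12,12,0,-0.1,0,7]' | grep tool_pos; python3 -m creep '[-10,14,0,0,0,7,-9,15,0,0,0,7,-7,16,0,0,0,7,-5,16,0,0,0,7,-3,17,0,0,0,7]' | grep tool_pos;python3 go.py .6426 -.1298 .12 36
```

```text
tool_pos: [0.5545, -0.047, 0.1967]
tool_pos: [0.6186, -0.1092, 0.1972]
pos [ 618.6 -109.2  197.2] yaw 48.6 tilt 0.52 q [ 0.35  0.73 -0.45  1.57  0.37  0.92 -0.95] F [-0.6 -0.3  0.2] open 70.4 t 11.1
N 2 total tool-axes mm [-0.3 31.4 77.3] rot [ 0.1 -0.5 12.6]
[-0.1,15.7,38.6,0.1,-0.3,6.3,1.8,15.7,38.6,0.1,-0.3,6.3]
```

```bash
python3 -m creep '[0,15,36,0.1,-0.3,6,1,12,36,0.1,-0.3,6,0,0,20,0,0,0,0,0,0,0,0,0]' | grep tool_pos;python3 - <<'E'
from meas import *
s=snap('wrist','w14'); im,_=load('w14'); h,sa,v=masks(im)
print(find_in('spacer','wrist'))
c=proj(s,[[.6426,-.1298,.008]])[0]; print(c)
print(cfit(im,s,((h>16)&(h<34)&(sa>90)&(v>100)),c,60,.008))
E
python3 go.py .6426 -.1298 .04 36
```

```text
tool_pos: [0.645, -0.1324, 0.1043]
[{'xy': [260.7, 197.7], 'score': 0.69}]
[250.65682785 185.47078411]
[ 0.6441 -0.1306  0.0247]
pos [ 647.1 -132.1  108.1] yaw 35.4 tilt 0.76 q [ 0.31  0.87 -0.34  1.55  0.38  0.78 -1.14] F [ 0.4 -0.   0.8] open 70.1 t 11.53
N 2 total tool-axes mm [-2.8 -5.2 68. ] rot [ 0.6 -0.4 -0.6]
[-1.4,-2.6,34,0.6,-0.4,-0.6,-1.1,-2.2,34,0,0,0]
```

View pics/w14.png

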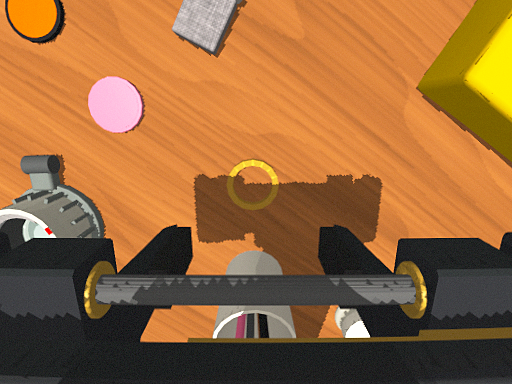

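```bash
python3 -m creep '[-2,-2.5,33,0.6,-0.4,-0.6,-2,-2.5,33,0,0,0,0,0,10,0,0,0,0,0,0,0,0,0]' | grep tool_pos;python3 - <<'E'
from meas import *
s=snap('wrist','w15'); im,_=load('w15'); h,sa,v=masks(im)
c=proj(s,[[.6432,-.1302,.008]])[0]; print(c)
print(cfit(im,s,((h>16)&(h<34)&(sa>90)&(v>70)),c,60,.008))
E
python3 go.py .6432 -.1302 -.0244 36
```

```text
tool_pos: [0.6483, -0.1291, 0.0396]
[251.82845389 212.41653698]
[ 0.6441 -0.1302  0.0249]
pos [ 648.7 -129.    40.6] yaw 36.2 tilt 0.99 q [ 0.29  0.96 -0.31  1.58  0.42  0.66 -1.17] F [-0.1 -0.3  0.5] open 69.5 t 11.92
N 2 total tool-axes mm [-6.1 -3.  64.9] rot [ 0.6 -0.8  0.2]
[-3,-1.5,32.4,0.6,-0.8,0.2,-2.6,-1.1,32.5,0,0,0]
```

View pics/w15.png

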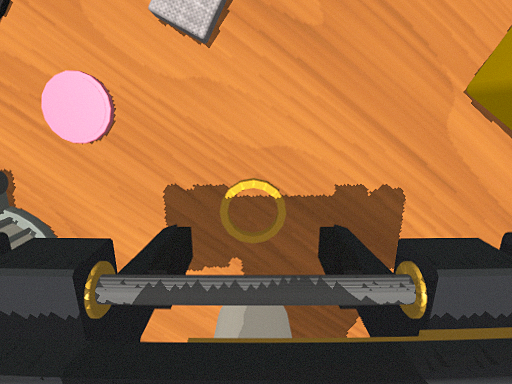

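```bash
python3 -m creep '[-5,-2,30,0.8,-0.8,0,-3,-2,26,0.2,-0.2,0,0,0,0,0,0,0]' | grep tool_pos; python3 go.py .6437 -.1302 -.0244 36
```

```text
tool_pos: [0.6475, -0.1304, -0.0077]
pos [ 647.5 -130.4   -7.7] yaw 36.2 tilt 0.45 q [ 0.28  1.03 -0.29  1.57  0.44  0.6  -1.18] F [-0.6  0.4 -0. ] open 70.0 t 12.17
N 1 total tool-axes mm [-3.1 -2.4 16.7] rot [ 0.1 -0.4  0.2]
[-3.1,-2.4,16.7,0.1,-0.4,0.2]
```

```bash
python3 -m creep '[-4,-2.4,14,0.1,-0.4,0,0,0,0,0,0,0]' | grep tool_pos; python3 go.py .6437 -.1302 -.0244 36;  python3 -m creep '[-2,-1,4,0,-0.2,0]' | grep -E 'tool_pos|force'; python3 go.py .6437 -.1302 -.0244 36
```

```text
tool_pos: [0.6457, -0.1309, -0.0182]
pos [ 645.7 -130.9  -18.2] yaw 36.2 tilt 0.33 q [ 0.28  1.04 -0.28  1.58  0.45  0.58 -1.19] F [0.  0.3 0.5] open 69.9 t 12.33
N 1 total tool-axes mm [-1.3 -1.8  6.1] rot [ 0.2 -0.3  0.2]
[-1.3,-1.8,6.1,0.2,-0.3,0.2]
tool_pos: [0.6461, -0.1314, -0.0198]
contact_force: [0.4, -0.7, 0.8]
pos [ 646.1 -131.4  -19.8] yaw 36.2 tilt 0.48 q [ 0.27  1.04 -0.27  1.58  0.45  0.57 -1.19] F [ 0.4 -0.7  0.8] open 69.9 t 12.42
N 1 total tool-axes mm [-1.3 -2.4  4.5] rot [ 0.4 -0.3  0.2]
[-1.3,-2.4,4.5,0.4,-0.3,0.2]
```

```bash
python3 -m creep '[-2,-2.5,4.2,0.3,-0.3,0]' | grep -E 'tool_pos|force';python3 -m creep '[-1,-1,1,0.1,-0.1,0]' | grep -E 'tool_pos|force'; python3 go.py .6437 -.1302 -.0244 36
```

```text
tool_pos: [0.6436, -0.1307, -0.023]
contact_force: [-0.0, -0.3, -0.6]
tool_pos: [0.6424, -0.1303, -0.0234]
contact_force: [0.8, 0.1, -0.4]
pos [ 642.4 -130.3  -23.4] yaw 36.2 tilt 0.08 q [ 0.27  1.05 -0.27  1.58  0.45  0.57 -1.19] F [ 0.8  0.1 -0.4] open 69.7 t 12.58
N 1 total tool-axes mm [1.1 0.7 1. ] rot [0.1 0.  0.2]
[1.1,0.7,1,0.1,0,0.2]
```

```bash
python3 -m creep '[1,0.5,0.7,0,0,0,0,0,0,0,0,0,0,0,0,0,0,0,0,0,0,0,0,0,0,0,0,0,0,0]' 40 20| grep -E 'tool_pos|force|open';  python3 -m creep '[0,0,-5,0,0,0,0,0,-15,0,0,0,0,0,-20,0,0,0]' | grep -E 'tool_pos|force|open';python3 - <<'E'
from h import *
snap('wrist','w16')
E
python3 go.py .6437 -.1302 .19 36
```

```text
tool_pos: [0.6446, -0.13, -0.0226]
contact_force: [0.0, -0.3, -0.5]
opening: 0.539
tool_pos: [0.641, -0.1296, 0.0156]
contact_force: [0.8, -0.8, 0.4]
opening: 0.54
pos [ 644.1 -130.    20.3] yaw 36.2 tilt 0.1 q [ 0.29  0.99 -0.3   1.58  0.43  0.64 -1.17] F [0.5 0.3 1.5] open 47.6 t 13.3
N 5 total tool-axes mm [  -0.5    0.2 -169.7] rot [0.1 0.  0.2]
[-0.1,0,-33.9,0.1,0,0.2,-0.1,0,-33.9,0,0,0,-0.1,0,-33.9,0,0,0,-0.1,0,-33.9,0,0,0,-0.1,0,-33.9,0,0,0]
```

View pics/w16.png

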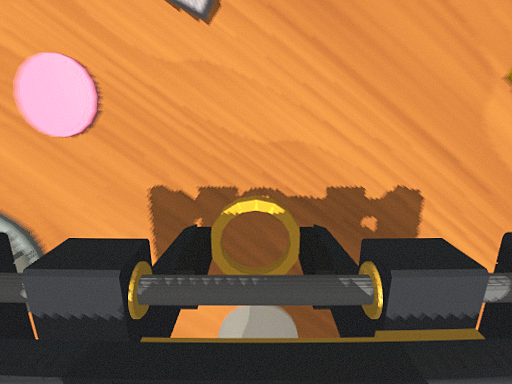

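```bash
python3 -m creep '[0,0,-35,0,0,0,0,0,-38,0,0,0,0,0,-30,0,0,0]' | grep -E 'tool_pos|force|open'; python3 go.py .4911 .0072 .12 36
```

```text
tool_pos: [0.64, -0.1294, 0.1236]
contact_force: [0.5, -0.5, -0.6]
opening: 0.544
pos [ 640.  -129.4  123.6] yaw 36.3 tilt 0.54 q [ 0.32  0.85 -0.36  1.53  0.36  0.83 -1.12] F [ 0.5 -0.5 -0.6] open 47.9 t 13.55
N 5 total tool-axes mm [ -39.3 -198.2    5. ] rot [-0.3  0.4  0.3]
[-7.9,-39.6,1,-0.3,0.4,0.3,-8,-39.6,0.7,0,0,0,-8,-39.6,0.7,0,0,0,-8,-39.6,0.7,0,0,0,-8,-39.6,0.7,0,0,0]
```

```bash
python3 -m creep '[-8,-40,1,-0.3,0.4,0,-8,-40,1,0,0,0,-8,-40,1,0,0,0,-8,-40,4,0,0,0,-8,-38,15,0,0,0]' | grep -E 'tool_pos|force|open'; python3 go.py .4911 .0072 .065 36
```

```text
tool_pos: [0.5083, 0.0024, 0.1156]
contact_force: [1.0, 1.2, -1.6]
opening: 0.547
pos [508.3   2.4 115.6] yaw 35.1 tilt 2.7 q [ 0.05  0.68 -0.25  2.05  0.42  0.41 -1.48] F [ 1.   1.2 -1.6] open 48.2 t 13.97
N 2 total tool-axes mm [-13.1 -15.4  49.7] rot [ 1.8 -2.  -0.9]
[-6.6,-7.7,24.8,1.8,-2,-0.9,-5.6,-7,25.3,0,0,0]
```

```bash
python3 -m creep '[-8,-8,20,1.8,-2,-0.9,-4,0,15,0,0,0,0,0,0,0,0,0]' | grep -E 'tool_pos|force|open'; python3 - <<'E'
from meas import *
s=snap('wrist','w17'); im,_=load('w17')
for u,v,n in redblobs(im,(258,190),70): print((u,v),n,at_z(s,(u,v),.058))
E
python3 go.py .4911 .0072 .05 36
```

```text
tool_pos: [0.4848, 0.0117, 0.0816]
contact_force: [-0.2, -0.0, -0.3]
opening: 0.542
(np.float64(223.54810024252225), np.float64(181.30416329830234)) 44 [0.4877666  0.04191067 0.058     ]
(np.float64(309.59499575911786), np.float64(182.38111393836584)) 55 [ 0.52372384 -0.00669867  0.058     ]
(np.float64(265.11448874851953), np.float64(249.64942755625736)) 34 [ 0.4635676  -0.01366429  0.058     ]
pos [486.6  11.7  82.7] yaw 37.0 tilt 0.37 q [ 0.03  0.74 -0.24  2.08  0.44  0.37 -1.48] F [ 0.1  1.1 -0.8] open 47.7 t 14.27
N 1 total tool-axes mm [ 0.9  6.5 32.6] rot [-0.4  0.1  1. ]
[0.9,6.5,32.6,-0.4,0.1,1.0]
```

View pics/w17.png

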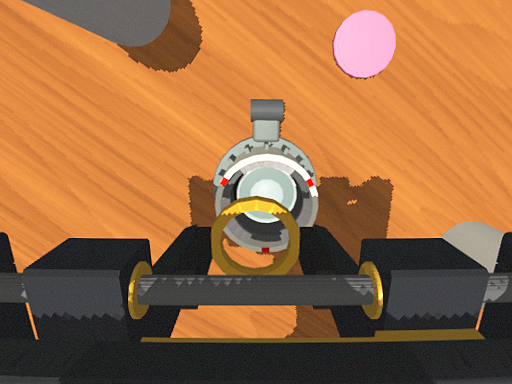

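```bash
python3 -m creep '[2,8,30,-0.4,0.1,1,0,0,4,0,0,0,0,0,0,0,0,0]' | grep -E 'tool_pos|force|open'; python3 go.py .4914 .0073 .034 36
```

```text
tool_pos: [0.4983, 0.0062, 0.0515]
contact_force: [0.2, 0.5, -0.5]
opening: 0.544
pos [498.3   6.2  51.5] yaw 35.9 tilt 0.59 q [ 0.    0.8  -0.18  2.08  0.47  0.29 -1.52] F [ 0.2  0.5 -0.5] open 47.9 t 14.52
N 1 total tool-axes mm [-5.1 -5.  17.4] rot [ 0.3 -0.5 -0.1]
[-5.1,-5,17.4,0.3,-0.5,-0.1]
```

```bash
python3 -m creep '[-6,-6,10,0.3,-0.5,0,0,0,0,0,0,0]' | grep -E 'tool_pos|force|open'; python3 go.py .4914 .0073 .033 36;python3 -m creep '[0,0,0,0,0,0]' | grep -E 'tool_pos|force|open'; python3 go.py .4914 .0073 .033 36;
```

```text
tool_pos: [0.4924, 0.007, 0.0438]
contact_force: [-0.4, -0.3, -0.3]
opening: 0.545
pos [492.4   7.   43.8] yaw 35.8 tilt 0.26 q [-0.01  0.81 -0.17  2.09  0.47  0.27 -1.53] F [-0.4 -0.3 -0.3] open 48.0 t 14.68
N 1 total tool-axes mm [-0.6 -0.9 10.8] rot [ 0.2 -0.2 -0.2]
[-0.6,-0.9,10.8,0.2,-0.2,-0.2]
tool_pos: [0.4937, 0.0067, 0.0451]
contact_force: [-0.6, -1.0, 0.4]
opening: 0.544
pos [493.7   6.7  45.1] yaw 35.8 tilt 0.4 q [-0.01  0.81 -0.17  2.09  0.47  0.27 -1.53] F [-0.6 -1.   0.4] open 47.9 t 14.77
N 1 total tool-axes mm [-1.6 -1.8 12.1] rot [ 0.3 -0.3 -0.2]
[-1.6,-1.8,12.1,0.3,-0.3,-0.2]
```

```bash
python3 -m creep '[-3,-3,10,0.3,-0.3,0]' | grep -E 'tool_pos|force|open'; python3 go.py .4914 .0073 .032 36;python3 -m creep '[0,0,3,0,0,0]' | grep -E 'tool_pos|force|open'; python3 go.py .4914 .0073 .032 36;
```

```text
tool_pos: [0.492, 0.0073, 0.0371]
contact_force: [0.4, -0.0, -0.3]
opening: 0.54
pos [492.    7.3  37.1] yaw 35.7 tilt 0.29 q [-0.01  0.83 -0.16  2.09  0.48  0.25 -1.53] F [ 0.4 -0.  -0.3] open 47.6 t 14.85
N 1 total tool-axes mm [-0.5 -0.3  5.1] rot [ 0.1 -0.3 -0.3]
[-0.5,-0.3,5.1,0.1,-0.3,-0.3]
tool_pos: [0.4919, 0.0072, 0.0341]
contact_force: [0.8, -0.1, -0.1]
opening: 0.542
pos [491.9   7.2  34.1] yaw 35.7 tilt 0.29 q [-0.02  0.83 -0.15  2.1   0.48  0.24 -1.53] F [ 0.8 -0.1 -0.1] open 47.8 t 14.93
N 1 total tool-axes mm [-0.3 -0.4  2.1] rot [ 0.1 -0.3 -0.3]
[-0.3,-0.4,2.1,0.1,-0.3,-0.3]
```

```bash
python3 -m creep '[0.3,-0.4,2.5,0.1,-0.3,0]' | grep -E 'tool_pos|force|open'; python3 -m creep '[0,0,0,0,0,0,0,0,0,0,0,0,0,0,0,0,0,0]' 66| grep -E 'tool_pos|force|open'; python3 - <<'E'
from meas import *
s=snap('wrist','w18')
E
python3 go.py .4914 .0073 .19 0
```

```text
tool_pos: [0.4921, 0.0074, 0.0318]
contact_force: [0.4, 0.5, -1.3]
opening: 0.543
tool_pos: [0.4928, 0.0076, 0.0316]
contact_force: [0.5, -0.8, 0.3]
opening: 0.734
pos [492.8   7.6  31.6] yaw 35.7 tilt 0.02 q [-0.02  0.84 -0.15  2.09  0.48  0.25 -1.53] F [-0.3 -0.7  1.1] open 65.6 t 15.32
N 6 total tool-axes mm [  -1.3   -0.5 -158.4] rot [ 0.  -0.  35.7]
[-0.2,-0.1,-26.4,0,0,5.9,-0.2,-0.1,-26.4,0,0,5.9,-0.2,0,-26.4,0,0,5.9,-0.2,0,-26.4,0,0,5.9,-0.2,0,-26.4,0,0,5.9]
[-0.2,0,-26.4,0,0,5.9]
```

View pics/w18.png

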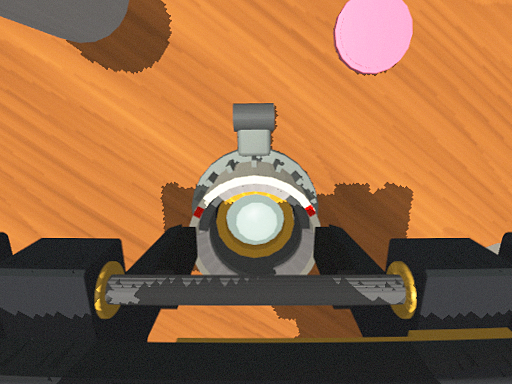

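```bash
python3 -m creep '[0,0,-38,0,0,0,0,0,-41,0,0,7,0,0,-40,0,0,7]' 70| grep -E 'tool_pos|force|open'; python3 - <<'E'
from meas import *
s=snap('wrist','w19')
v=cv2.resize(s['color'][100:260,160:360,::-1],None,fx=4,fy=4,interpolation=cv2.INTER_CUBIC); cv2.imwrite('pics/w19c.png',v)
E
python3 go.py .6585 .1122 .14 10
```

```text
tool_pos: [0.4864, 0.0078, 0.1451]
contact_force: [0.0, 0.3, 0.2]
opening: 0.79
pos [491.    8.4 151.9] yaw 21.1 tilt 0.54 q [ 0.05  0.62 -0.26  2.01  0.28  0.55 -1.61] F [ 1.7 -0.1  4.5] open 69.8 t 15.62
N 5 total tool-axes mm [193.7 -36.7  10.3] rot [-0.2  0.5 11.1]
[38.7,-7.3,2.1,-0.1,0.3,5.5,37.8,-11,2.2,-0.1,0.3,5.5,36.6,-14.6,2.4,0,0,0,36.6,-14.6,2.4,0,0,0,36.6,-14.6,2.4,0,0,0]
```

View pics/w19c.png

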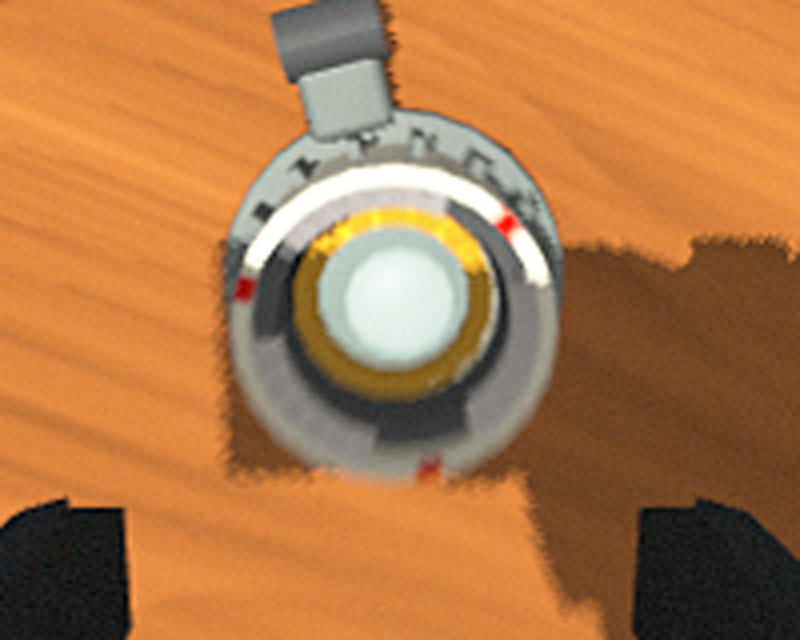

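```bash
python3 -m creep '[39,-7,1,0,0.3,5.5,38,-11,1,0,0.3,5.5,37,-15,1,0,0,0,37,-15,1,0,0,0,20,-8,15,0,0,0]' | grep -E 'tool_pos|force|open'; python3 go.py .6585 .1122 .09 10
```

```text
tool_pos: [0.6465, 0.0991, 0.141]
contact_force: [1.3, -0.1, 0.3]
opening: 0.792
pos [646.5  99.1 141. ] yaw 9.0 tilt 0.42 q [-0.12  0.81 -0.19  1.54  0.19  0.8  -1.8 ] F [ 1.3 -0.1  0.3] open 69.8 t 16.03
N 2 total tool-axes mm [ 13.6 -11.1  51. ] rot [ 0.1 -0.4 -1. ]
[6.8,-5.6,25.5,0.1,-0.4,-1,7.1,-5.4,25.5,0,0,0]
```

```bash
python3 -m creep '[6,-5,30,0.1,-0.4,-1,3,-3,25,0,0,0,0,0,0,0,0,0]' | grep -E 'tool_pos|force|open'; python3 - <<'E'
from meas import *
s=snap('wrist','w20'); im,_=load('w20'); h,sa,v=masks(im)
print(find_in('amber_filter','wrist'))
c=proj(s,[[.6585,.1122,.006]])[0]; print(c)
print(cfit(im,s,((v<50)|((sa>225)&(v>235)&(h<18))),c,45,.006))
E
python3 go.py .6585 .1122 .03 10
```

```text
tool_pos: [0.6595, 0.1147, 0.0832]
contact_force: [-0.5, 0.7, -0.4]
opening: 0.795
[{'xy': [256.3, 188.9], 'score': 0.82}, {'xy': [274.7, 44.5], 'score': 0.79}, {'xy': [157.8, 149.9], 'score': 0.72}, {'xy': [360.7, 227.0], 'score': 0.56}]
[257.29854049 192.01139619]
[0.661  0.113  0.0234]
pos [661.  113.7  87.1] yaw 10.2 tilt 0.66 q [-0.14  0.89 -0.18  1.53  0.21  0.73 -1.81] F [ 0.1  0.2 -0.8] open 70.2 t 16.38
N 2 total tool-axes mm [-3.4  1.2 57.1] rot [-0.2 -0.6  0.2]
[-1.7,0.6,28.5,-0.2,-0.6,0.2,-1.4,0.5,28.6,0,0,0]
```

View pics/w20.png

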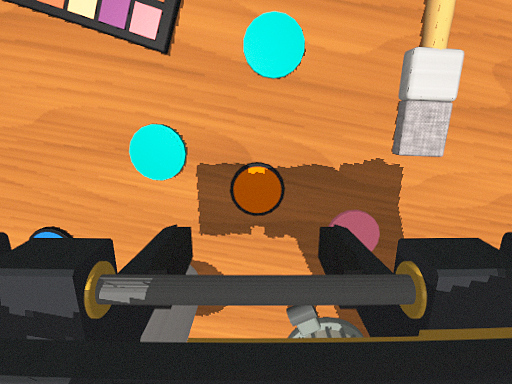

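```bash
python3 -m creep '[-2,1,28,-0.2,-0.6,0.2,-2,1,28,0,0,0,0,0,5,0,0,0,0,0,0,0,0,0]' | grep -E 'tool_pos|force|open'; python3 - <<'E'
from meas import *
s=snap('wrist','w21'); im,_=load('w21'); h,sa,v=masks(im)
c=proj(s,[[.6595,.1125,.006]])[0]; print(c)
o=((v<45)|((sa>200)&(h<18)&(v>90)&(im[...,0]<25)))
print(cfit(im,s,o,c,50,.005))
E
python3 go.py .66 .1125 -.0254 10
```

```text
tool_pos: [0.6623, 0.1089, 0.0336]
contact_force: [-0.3, 0.2, -0.2]
opening: 0.795
[248.83123409 210.75619648]
[0.6607 0.1128 0.0242]
pos [662.4 108.7  34.2] yaw 9.8 tilt 0.71 q [-0.15  0.97 -0.16  1.54  0.23  0.64 -1.82] F [-0.2 -0.3 -0.3] open 69.8 t 16.77
N 2 total tool-axes mm [-2.5 -4.3 59.6] rot [ 0.1 -0.7 -0.2]
[-1.2,-2.2,29.8,0.1,-0.7,-0.2,-0.9,-2.1,29.8,0,0,0]
```

View pics/w21.png

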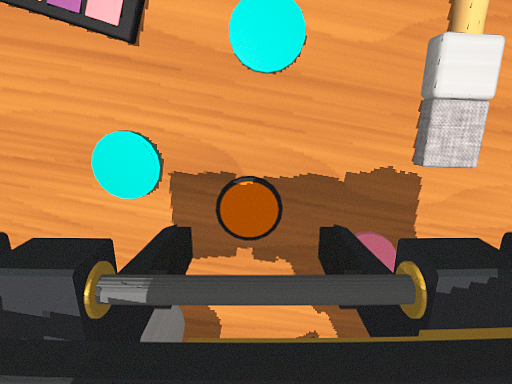

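```bash
python3 -m creep '[-3,-4,28,0.1,-0.8,0,-2,-2,24,0,-0.3,0,0,0,0,0,0,0]' | grep -E 'tool_pos|force|open';  python3 go.py .6602 .1127 -.0255 10
```

```text
tool_pos: [0.6627, 0.1135, -0.0102]
contact_force: [-0.8, -0.2, -0.6]
opening: 0.796
pos [662.7 113.5 -10.2] yaw 9.6 tilt 0.3 q [-0.16  1.03 -0.15  1.54  0.23  0.58 -1.84] F [-0.8 -0.2 -0.6] open 70.2 t 17.02
N 1 total tool-axes mm [-2.7  0.4 15.3] rot [ 0.  -0.3 -0.4]
[-2.7,0.4,15.3,0,-0.3,-0.4]
```

```bash
python3 -m creep '[-3.5,0.4,11,0,-0.4,0]' | grep -E 'tool_pos|force|open';  python3 go.py .6602 .1127 -.0255 10;python3 -m creep '[-2.5,0,4,0,-0.3,0]' | grep -E 'tool_pos|force|open';  python3 go.py .6602 .1127 -.0255 10
```

```text
tool_pos: [0.6627, 0.1132, -0.0176]
contact_force: [1.3, -0.2, -0.1]
opening: 0.797
pos [662.7 113.2 -17.6] yaw 9.6 tilt 0.3 q [-0.16  1.04 -0.15  1.54  0.24  0.57 -1.84] F [ 1.3 -0.2 -0.1] open 70.2 t 17.1
N 1 total tool-axes mm [-2.6  0.   7.9] rot [ 0.  -0.3 -0.4]
[-2.6,0,7.9,0,-0.3,-0.4]
tool_pos: [0.6598, 0.1122, -0.0213]
contact_force: [-0.5, 0.8, 0.2]
opening: 0.791
pos [659.8 112.2 -21.3] yaw 9.6 tilt 0.08 q [-0.16  1.05 -0.15  1.54  0.24  0.57 -1.84] F [-0.5  0.8  0.2] open 69.7 t 17.18
N 1 total tool-axes mm [ 0.5 -0.4  4.2] rot [ 0.   0.1 -0.4]
[0.5,-0.4,4.2,0,0.1,-0.4]
```

```bash
python3 -m creep '[0,-0.3,4,0,0,0]' | grep -E 'tool_pos|force|open';  python3 -m creep '[0,0,0,0,0,0]' | grep -E 'tool_pos|force|open';python3 go.py .6602 .1127 -.0255 10
```

```text
tool_pos: [0.6608, 0.1124, -0.0239]
contact_force: [0.8, 0.9, -0.4]
opening: 0.796
tool_pos: [0.6608, 0.1122, -0.0236]
contact_force: [-0.2, 0.1, -0.7]
opening: 0.796
pos [660.8 112.2 -23.6] yaw 9.6 tilt 0.07 q [-0.16  1.05 -0.14  1.54  0.24  0.57 -1.84] F [-0.2  0.1 -0.7] open 70.1 t 17.35
N 1 total tool-axes mm [-0.5 -0.5  1.9] rot [ 0.  -0.1 -0.4]
[-0.5,-0.5,1.9,0,-0.1,-0.4]
```

```bash
python3 -m creep '[-0.5,-0.5,2.2,0,0,0]' | grep -E 'tool_pos|force|open';  python3 -m creep '[0,0,0,0,0,0,0,0,0,0,0,0,0,0,0,0,0,0,0,0,0,0,0,0,0,0,0,0,0,0]' 40 20| grep -E 'tool_pos|force|open'; python3 -m creep '[0,0,-5,0,0,0,0,0,-15,0,0,0,0,0,-25,0,0,0]' | grep -E 'tool_pos|force|open';python3 - <<'E'
from h import *
snap('wrist','w22')
E
python3 go.py .66 .1127 .14 10
```

```text
tool_pos: [0.6614, 0.1125, -0.0245]
contact_force: [-0.3, -0.0, 0.7]
opening: 0.79
tool_pos: [0.6629, 0.1147, -0.0213]
contact_force: [-1.0, 1.9, 6.3]
opening: 0.458
tool_pos: [0.659, 0.1146, 0.0219]
contact_force: [-0.2, -0.8, 0.5]
opening: 0.454
pos [663.1 115.4  28.1] yaw 9.6 tilt 0.51 q [-0.16  0.98 -0.16  1.54  0.22  0.64 -1.83] F [-0.3 -0.5  2.6] open 39.9 t 18.15
N 3 total tool-axes mm [  -2.5    1.9 -111.9] rot [-0.1 -0.5 -0.4]
[-0.8,0.6,-37.3,-0.1,-0.5,-0.4,-1.2,0.7,-37.3,0,0,0,-1.2,0.7,-37.3,0,0,0]
```

View pics/w22.png

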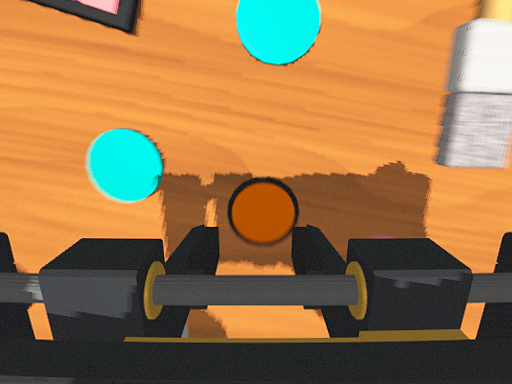

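```bash
python3 -m creep '[-2,1,0,-0.1,-0.5,0,0,0,0,0,0,0]' 70 | grep -E 'tool_pos|force|open'; python3 - <<'E'
from meas import *
s=snap('wrist','w23'); im,_=load('w23'); h,sa,v=masks(im)
c=proj(s,[[.6605,.1125,.006]])[0]; print(c)
o=((v<45)|((sa>200)&(h<18)&(v>90)&(im[...,0]<25)))
print(cfit(im,s,o,c,45,.005), find_in('amber_filter','wrist')[:2])
E
python3 go.py .6605 .1125 .0 10
```

```text
tool_pos: [0.6634, 0.114, 0.0322]
contact_force: [0.5, 0.5, -0.5]
opening: 0.579
[255.63603317 212.47085813]
[0.6618 0.1093 0.0242] [{'xy': [360.6, 244.3], 'score': 0.95}, {'xy': [134.6, 167.3], 'score': 0.83}]
pos [662.9 114.   31.1] yaw 9.6 tilt 0.22 q [-0.16  0.97 -0.16  1.53  0.22  0.65 -1.83] F [ 0.4 -0.2 -0.1] open 59.1 t 18.42
N 1 total tool-axes mm [-2.7  1.1 31.1] rot [-0.  -0.2 -0.4]
[-2.7,1.1,31.1,0,-0.2,-0.4]
```

View pics/w23.png

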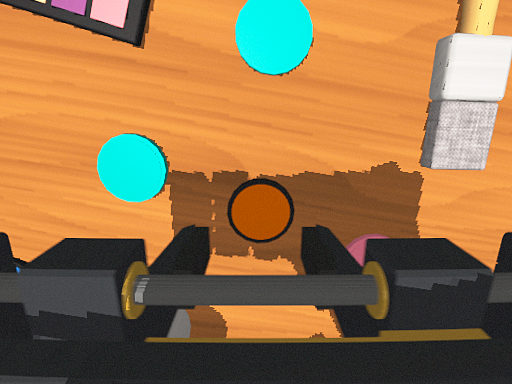

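```bash
python3 - <<'E'
from meas import *
im,s=load('w23'); print(at_z(s,(261,210.5),.005))
E
python3 -m creep '[-3,6,28,0,-0.4,0,-2,0,12,0,-0.3,0,0,0,0,0,0,0]' | grep -E 'tool_pos|force|open';  python3 go.py .6613 .1093 -.0275 10
```

```text
[0.66232365 0.10880589 0.005     ]
tool_pos: [0.6589, 0.1075, -0.0103]
contact_force: [0.1, 0.1, 0.1]
opening: 0.792
pos [658.9 107.5 -10.3] yaw 9.6 tilt 0.5 q [-0.15  1.03 -0.15  1.54  0.23  0.6  -1.83] F [0.1 0.1 0.1] open 69.7 t 18.67
N 1 total tool-axes mm [ 2.8 -1.3 17.1] rot [-0.   0.5 -0.4]
[2.8,-1.3,17.1,0,0.5,-0.4]
```

```bash
python3 -m creep '[3,-1.3,11,0,0.5,0]' | grep -E 'tool_pos|force|open';python3 -m creep '[0,0,4,0,0,0]' | grep -E 'tool_pos|force|open';  python3 go.py .662 .1091 -.0275 10
```

```text
tool_pos: [0.6621, 0.1088, -0.0208]
contact_force: [0.7, 0.1, 1.1]
opening: 0.793
tool_pos: [0.6606, 0.1093, -0.0265]
contact_force: [-0.4, 0.0, 0.2]
opening: 0.792
pos [660.6 109.3 -26.5] yaw 9.6 tilt 0.13 q [-0.16  1.06 -0.15  1.54  0.24  0.57 -1.83] F [-0.4  0.   0.2] open 69.8 t 18.83
N 1 total tool-axes mm [1.3 0.4 1. ] rot [-0.   0.1 -0.4]
[1.3,0.4,1,0,0.1,-0.4]
```

```bash
python3 -m creep '[1.3,0.4,1,0,0,0,0,0,0.5,0,0,0]' | grep -E 'tool_pos|force|open';  python3 -m creep '[0,0,0,0,0,0,0,0,0,0,0,0,0,0,0,0,0,0]' 40 15| grep -E 'tool_pos|force|open';python3 -m creep '[0,0,0,0,0,0,0,0,0,0,0,0]' | grep -E 'tool_pos|force|open'
```

```text
tool_pos: [0.6611, 0.1092, -0.0282]
contact_force: [-2.0, -0.6, 8.0]
opening: 0.794
tool_pos: [0.6622, 0.1097, -0.0267]
contact_force: [0.0, 0.3, -0.7]
opening: 0.593
tool_pos: [0.6626, 0.1099, -0.026]
contact_force: [-0.2, -0.4, -0.3]
opening: 0.559
```

```bash
python3 -m creep '[0,0,-3,0,0,0,0,0,-10,0,0,0,0,0,-15,0,0,0,0,0,-20,0,0,0]' | grep -E 'tool_pos|force|open';python3 - <<'E'
from h import *
snap('wrist','w24')
E
python3 go.py .66 .1127 .14 10
```

```text
tool_pos: [0.6592, 0.1092, 0.0211]
contact_force: [0.4, -0.7, -0.9]
opening: 0.554
pos [662.7 109.9  26.2] yaw 9.6 tilt 0.14 q [-0.15  0.98 -0.16  1.53  0.22  0.65 -1.82] F [-0.4 -0.3  3.1] open 48.8 t 19.8
N 3 total tool-axes mm [  -2.5   -3.3 -113.8] rot [-0.   0.1 -0.4]
[-0.8,-1.1,-37.9,0,0.1,-0.4,-0.7,-1.1,-37.9,0,0,0,-0.7,-1.1,-37.9,0,0,0]
```

View pics/w24.png

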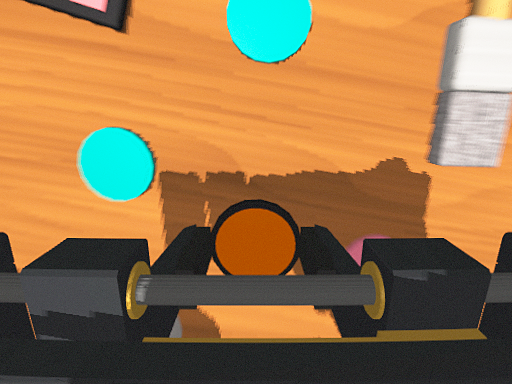

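```bash
python3 -m creep '[0,0,-38,0,0,0,0,0,-40,0,0,0,0,0,-35,0,0,0]' | grep -E 'tool_pos|force|open'; python3 go.py .4914 .0073 .13 10
```

```text
tool_pos: [0.6583, 0.1089, 0.1372]
contact_force: [0.5, 0.8, -0.1]
opening: 0.556
pos [658.3 108.9 137.2] yaw 9.6 tilt 0.81 q [-0.13  0.84 -0.19  1.48  0.19  0.86 -1.79] F [ 0.5  0.8 -0.1] open 49.0 t 20.05
N 5 total tool-axes mm [-181.4   72.2    9.8] rot [ 0.   0.8 -0.4]
[-36.3,14.4,2,0,0.8,-0.4,-36.4,14.2,1.4,0,0,0,-36.4,14.2,1.4,0,0,0,-36.4,14.2,1.4,0,0,0,-36.4,14.2,1.4,0,0,0]
```

```bash
python3 -m creep '[-36,14,1,0,0.8,0,-36,14,1,0,0,0,-36,14,1,0,0,0,-36,14,5,0,0,0,-28,12,15,0,0,0]' | grep -E 'tool_pos|force|open'; python3 go.py .4914 .0073 .07 10
```

```text
tool_pos: [0.5188, 0.0201, 0.1312]
contact_force: [-0.3, -1.2, -0.9]
opening: 0.555
pos [518.8  20.1 131.2] yaw 9.9 tilt 3.22 q [-0.01  0.66 -0.18  2.02  0.25  0.43 -1.77] F [-0.3 -1.2 -0.9] open 48.9 t 20.47
N 2 total tool-axes mm [-32.6   8.3  59.4] rot [-0.3 -3.2 -0.1]
[-16.3,4.1,29.7,-0.3,-3.2,-0.1,-14.6,3.9,30.6,0,0,0]
```

```bash
python3 -m creep '[-16,4,29,-0.3,-3.2,0,-6,2,25,0,0,0,0,0,5,0,0,0,0,0,0,0,0,0]' | grep -E 'tool_pos|force|open'; python3 go.py .4914 .0073 .05 10
```

```text
tool_pos: [0.4922, 0.0038, 0.074]
contact_force: [1.0, 0.5, -0.6]
opening: 0.555
pos [492.2   3.8  74. ] yaw 9.5 tilt 0.38 q [-0.03  0.75 -0.13  2.07  0.28  0.34 -1.79] F [ 1.   0.5 -0.6] open 48.9 t 20.8
N 1 total tool-axes mm [-0.1 -3.7 24. ] rot [ 0.3  0.3 -0.5]
[-0.1,-3.7,24,0.3,0.3,-0.5]
```

```bash
python3 -m creep '[-1,-4,24,0.3,0,0,0,0,4,0,0,0]' | grep -E 'tool_pos|force|open'; python3 go.py .4914 .0073 .034 10;  python3 -m creep '[0,0,0,0,0,0]' | grep -E 'tool_pos|force|open'; python3 go.py .4914 .0073 .034 10
```

```text
tool_pos: [0.4944, 0.0085, 0.0485]
contact_force: [1.2, 0.3, 0.4]
opening: 0.556
pos [494.4   8.5  48.5] yaw 9.5 tilt 0.18 q [-0.05  0.8  -0.11  2.08  0.29  0.26 -1.81] F [1.2 0.3 0.4] open 49.0 t 20.97
N 1 total tool-axes mm [-3.2  0.6 14.4] rot [-0.  -0.2 -0.5]
[-3.2,0.6,14.4,0,-0.2,-0.5]
tool_pos: [0.4958, 0.009, 0.0491]
contact_force: [-0.7, 0.4, 0.3]
opening: 0.557
pos [495.8   9.   49.1] yaw 9.5 tilt 0.29 q [-0.05  0.8  -0.11  2.08  0.29  0.27 -1.81] F [-0.7  0.4  0.3] open 49.1 t 21.05
N 1 total tool-axes mm [-4.7  0.9 15.1] rot [-0.  -0.3 -0.5]
[-4.7,0.9,15.1,0,-0.3,-0.5]
```

```bash
python3 -m creep '[-6,1,10,0,-0.4,0]' | grep -E 'tool_pos|force|open'; python3 go.py .4914 .0073 .034 10;  python3 -m creep '[-1,0.3,3,0,0,0]' | grep -E 'tool_pos|force|open'; python3 go.py .4914 .0073 .034 10
```

```text
tool_pos: [0.4933, 0.008, 0.041]
contact_force: [0.6, -0.2, -0.7]
opening: 0.56
pos [493.3   8.   41. ] yaw 9.6 tilt 0.25 q [-0.05  0.82 -0.1   2.09  0.3   0.24 -1.81] F [ 0.6 -0.2 -0.7] open 49.4 t 21.13
N 1 total tool-axes mm [-2.   0.4  7. ] rot [-0.  -0.2 -0.4]
[-2,0.4,7,0,-0.2,-0.4]
tool_pos: [0.4921, 0.0074, 0.038]
contact_force: [-0.4, 0.4, -0.6]
opening: 0.558
pos [492.1   7.4  38. ] yaw 9.6 tilt 0.23 q [-0.05  0.82 -0.09  2.09  0.3   0.23 -1.81] F [-0.4  0.4 -0.6] open 49.2 t 21.22
N 1 total tool-axes mm [-0.8  0.   4. ] rot [-0.  -0.2 -0.4]
[-0.8,0,4,0,-0.2,-0.4]
```

```bash
python3 -m creep '[-1,0,4.5,0,-0.3,0]' | grep -E 'tool_pos|force|open'; python3 -m creep '[0,0,1,0,0,0]' | grep -E 'tool_pos|force|open';python3 - <<'E'
from h import *
snap('wrist','w25')
E
python3 go.py .4914 .0073 .032 10
```

```text
tool_pos: [0.4918, 0.0073, 0.0341]
contact_force: [-0.7, 0.2, -0.4]
opening: 0.557
tool_pos: [0.4918, 0.0072, 0.033]
contact_force: [-0.7, 0.9, -0.1]
opening: 0.556
pos [492.    7.3  33. ] yaw 9.6 tilt 0.02 q [-0.05  0.83 -0.09  2.09  0.3   0.23 -1.81] F [-0.1  0.2 -0.3] open 48.9 t 21.43
N 1 total tool-axes mm [-0.6 -0.1  1. ] rot [-0.  -0.  -0.4]
[-0.6,-0.1,1,0,0,-0.4]
```

View pics/w25.png

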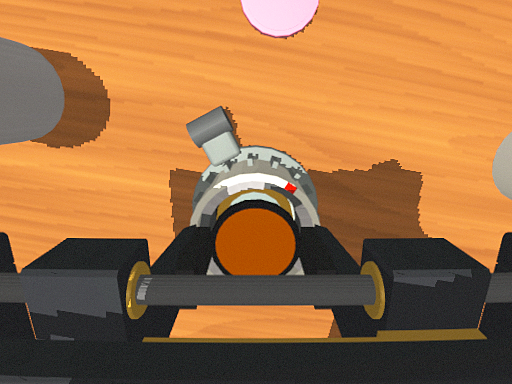

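```bash
python3 - <<'E'
from meas import *
im,s=load('w25')
for z in (.059,.065):
  a=np.linspace(0,2*np.pi,73); P=np.c_[.492+.025*np.cos(a),.0073+.025*np.sin(a),0*a+z]; q=proj(s,P); print(z,q.min(0),q.max(0))
  a=np.linspace(0,2*np.pi,73);
P=np.c_[.4914+.0275*np.cos(a),.0073+.0275*np.sin(a),0*a+.057]; q=proj(s,P); print('bore',q.min(0),q.max(0))
cv2.imwrite('pics/w25c.png',cv2.resize(im[160:300,180:330],None,fx=5,fy=5,interpolation=cv2.INTER_CUBIC))
E
```

```text
0.059 [209.1211655 195.0558981] [298.91431082 277.69059641]
0.065 [207.40899129 198.31324968] [300.53212285 283.57821935]
bore [205.09463011 190.61081078] [302.60528896 280.41811523]
```

View pics/w25c.png

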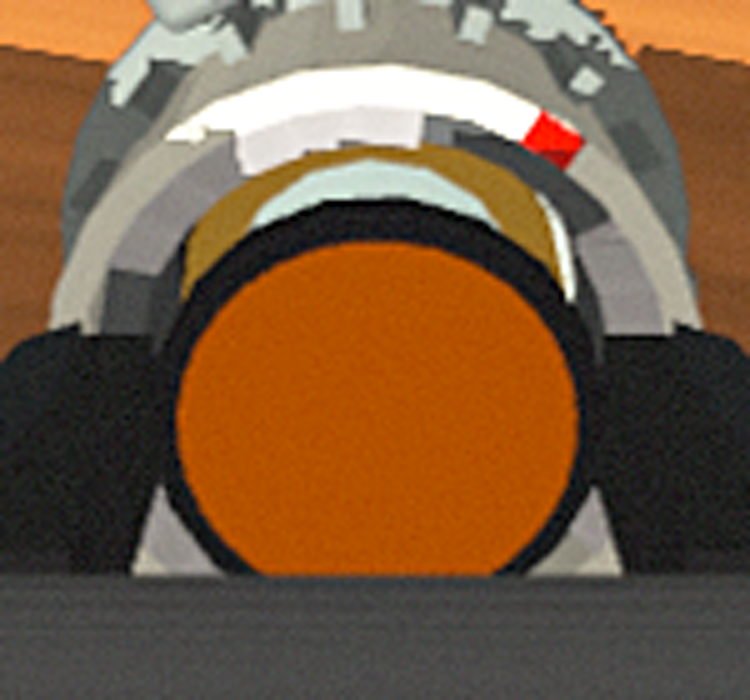

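```bash
python3 -m creep '[0,0,1.5,0,0,0]' | grep -E 'tool_pos|force|open'; python3 -m creep '[0,0,0,0,0,0,0,0,0,0,0,0,0,0,0,0,0,0]' 66| grep -E 'tool_pos|force|open';python3 - <<'E'
from h import *
snap('wrist','w26')
E
python3 go.py .4301 -.248 .16 10
```

```text
tool_pos: [0.4923, 0.0073, 0.0318]
contact_force: [-0.8, -0.0, -0.1]
opening: 0.554
tool_pos: [0.4926, 0.0072, 0.032]
contact_force: [-0.7, 0.7, -0.5]
opening: 0.746
pos [492.7   7.2  32. ] yaw 9.6 tilt 0.1 q [-0.05  0.84 -0.09  2.09  0.3   0.22 -1.81] F [-0.4 -0.8  0.6] open 66.0 t 21.82
N 6 total tool-axes mm [-104.   241.3 -128.1] rot [ 0.  -0.1 -0.4]
[-17.3,40.2,-21.4,0,-0.1,-0.4,-17.7,40.1,-21.3,0,0,0,-17.7,40.1,-21.3,0,0,0,-17.7,40.1,-21.3,0,0,0,-17.7,40.1,-21.3,0,0,0]
[-17.7,40.1,-21.3,0,0,0]
```

View pics/w26.png

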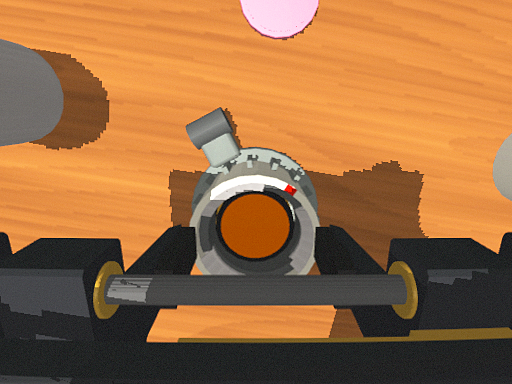

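```bash
python3 -m creep '[0,0,-38,0,0,0,0,0,-41,0,0,-7,0,0,-40,0,0,-7,0,0,-30,0,0,-7]' 70| grep -E 'tool_pos|force|open';python3 - <<'E'
from meas import *
s=snap('wrist','w27')
cv2.imwrite('pics/w27c.png',cv2.resize(s['color'][100:260,160:360,::-1],None,fx=4,fy=4,interpolation=cv2.INTER_CUBIC))
E
python3 go.py .4301 -.248 .19 165
```

```text
tool_pos: [0.4869, 0.007, 0.1776]
contact_force: [1.4, 0.1, 0.4]
opening: 0.794
pos [490.1   7.5 182.1] yaw 31.5 tilt 0.65 q [ 0.12  0.58 -0.36  1.98  0.33  0.65 -1.47] F [0.5 0.4 3.3] open 70.0 t 22.2
N 19 total tool-axes mm [-184.9  186.3   -6.4] rot [-8.000e-01  1.000e-01 -1.335e+02]
[-9.7,9.8,-0.3,0,0,-7,-10.9,8.5,-0.3,0,0,-7,-11.8,7.2,-0.3,0,0,-7,-12.6,5.7,-0.3,0,0,-7,-13.2,4.1,-0.3,0,0,-7.0]
[-13.6,2.4,-0.3,0,0,-7,-13.8,0.7,-0.3,0,0,-7,-13.8,-0.9,-0.3,0,0,-7,-13.6,-2.6,-0.3,0,0,-7,-13.1,-4.3,-0.3,0,0,-7.0]
[-12.5,-5.8,-0.3,0,0,-7,-11.7,-7.3,-0.3,0,0,-7,-10.7,-8.7,-0.4,0,0,-7,-9.6,-9.9,-0.4,0,0,-7,-8.3,-11,-0.4,0,0,-7.0]
[-6.9,-12,-0.4,0,0,-7,-5.4,-12.7,-0.4,0,0,-7,-3.8,-13.3,-0.4,0,0,-7,-2.1,-13.6,-0.4,0,0,-7.0]
```

View pics/w27c.png

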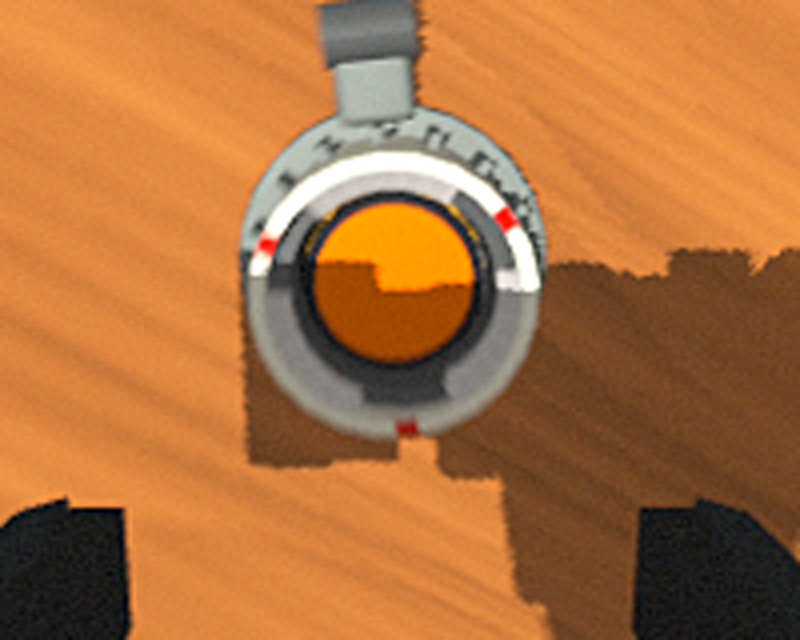

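Amber lies level and centred. On to the ring.

```bash
python3 -m creep '[-10,10,0,0,0,-7,-11,9,0,0,0,-7,-12,7,0,0,0,-7,-13,6,0,0,0,-7,-13,4,0,0,0,-7]' | grep tool_pos; python3 -m creep '[-14,2,0,0,0,-7,-14,1,0,0,0,-7,-14,-1,0,0,0,-7,-14,-3,0,0,0,-7,-13,-4,0,0,0,-7]' 60| grep tool_pos; python3 -m creep '[-13,-6,0,0,0,-7,-12,-7,0,0,0,-7,-11,-9,0,0,0,-7,-10,-10,0,0,0,-7,-8,-11,0,0,0,-7]' | grep tool_pos;python3 go.py .4301 -.248 .13 165
```

```text
tool_pos: [0.4775, -0.0593, 0.1874]
tool_pos: [0.4595, -0.1316, 0.1868]
tool_pos: [0.4428, -0.2046, 0.1858]
pos [ 442.8 -204.6  185.8] yaw 138.6 tilt 0.17 q [ 0.9   0.69 -0.93  1.98  0.75  0.86  0.4 ] F [ 0.1  0.  -0. ] open 59.7 t 23.45
N 4 total tool-axes mm [-19.1 -40.7  55.9] rot [ -0.2   0.  -26.4]
[-4.8,-10.2,14,0,0,-6.6,-3.6,-10.7,14,0,0,-6.6,-2.3,-11,14,0,0,-6.6,-1,-11.2,14,0,0,-6.6]
```

```bash
python3 -m creep '[-5,-10,14,0,0,-6.6,-4,-11,14,0,0,-6.6,-2,-11,14,0,0,-6.6,-1,-8,14,0,0,-6.6,0,0,0,0,0,0]' | grep tool_pos; python3 - <<'E'
from meas import *
s=snap('wrist','w28'); im,_=load('w28')
c=proj(s,[[.4301,-.248,.02]])[0]; print(c)
for u,v,n in redblobs(im,c.astype(int),50): print((round(u),round(v)),n,np.round(at_z(s,(u,v),.008),4),np.round(at_z(s,(u,v),.04),4))
E
python3 go.py .4301 -.248 .05 165
```

```text
tool_pos: [0.4288, -0.2521, 0.1264]
[260.51008607 184.30873794]
(283, 166) 27 [ 0.4203 -0.2214  0.008 ] [ 0.4138 -0.2229  0.04  ]
(237, 168) 28 [ 0.4108 -0.2681  0.008 ] [ 0.4054 -0.2645  0.04  ]
(277, 178) 28 [ 0.4309 -0.2299  0.008 ] [ 0.4232 -0.2305  0.04  ]
(244, 180) 25 [ 0.4239 -0.2642  0.008 ] [ 0.417 -0.261  0.04 ]
(262, 207) 24 [ 0.4571 -0.2529  0.008 ] [ 0.4466 -0.251   0.04  ]
pos [ 429.7 -251.   127.7] yaw 165.7 tilt 0.25 q [ 0.99  0.83 -0.97  2.    0.95  0.85  0.79] F [0.4 0.1 0.2] open 59.9 t 23.92
N 2 total tool-axes mm [ 0.5  3.3 77.6] rot [-0.2  0.   0.7]
[0.2,1.7,38.8,-0.2,0,0.7,0.2,1.5,38.8,0,0,0]
```

View pics/w28.png

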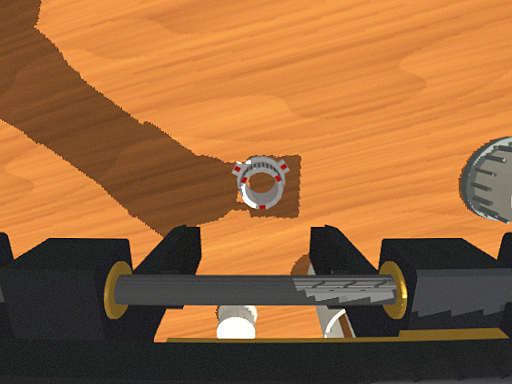

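```bash
python3 -m creep '[0,2,36,-0.2,0,0,0,2,36,0,0,0,0,0,15,0,0,0,0,0,0,0,0,0]' | grep -E 'tool_pos|force'; python3 go.py .4294 -.2478 -.0055 165
```

```text
tool_pos: [0.4362, -0.2457, 0.0421]
contact_force: [0.2, -0.2, 0.2]
pos [ 436.2 -245.7   42.1] yaw 164.7 tilt 0.6 q [ 0.91  0.95 -0.83  2.05  1.18  0.71  0.58] F [ 0.2 -0.2  0.2] open 60.2 t 24.25
N 2 total tool-axes mm [ 6.5 -3.9 47.5] rot [ 0.1  0.6 -0.3]
[3.2,-2,23.8,0.1,0.6,-0.3,3,-1.9,23.8,0,0,0]
```

```bash
python3 -m creep '[8,-3,16,0.1,0.6,0,0,0,0,0,0,0]' | grep -E 'tool_pos|force'; python3 - <<'E'
from meas import *
s=snap('wrist','w29'); im,_=load('w29')
c=proj(s,[[.4295,-.248,.04]])[0]; print(c)
for u,v,n in redblobs(im,c.astype(int),60): print((round(u),round(v)),n,np.round(at_z(s,(u,v),.008),4),np.round(at_z(s,(u,v),.04),4))
E
python3 go.py .4294 -.2478 -.0055 165
```

```text
tool_pos: [0.4295, -0.2451, 0.0276]
contact_force: [-0.2, 0.2, -0.2]
[251.7785823  232.73665755]
(285, 194) 52 [ 0.421  -0.2216  0.008 ] [ 0.4112 -0.2225  0.04  ]
(217, 198) 56 [ 0.4115 -0.2684  0.008 ] [ 0.4033 -0.2616  0.04  ]
(277, 217) 62 [ 0.4364 -0.2312  0.008 ] [ 0.4241 -0.2306  0.04  ]
(225, 221) 62 [ 0.4288 -0.2679  0.008 ] [ 0.4177 -0.2612  0.04  ]
(254, 259) 42 [ 0.464 -0.256  0.008] [ 0.4471 -0.2512  0.04  ]
pos [ 432.  -244.7   29.4] yaw 164.6 tilt 0.36 q [ 0.9   0.97 -0.82  2.06  1.22  0.69  0.54] F [0.7 1.1 1.6] open 60.0 t 24.47
N 1 total tool-axes mm [ 1.9 -3.8 34.8] rot [ 0.1  0.4 -0.4]
[1.9,-3.8,34.8,0.1,0.4,-0.4]
```

View pics/w29.png

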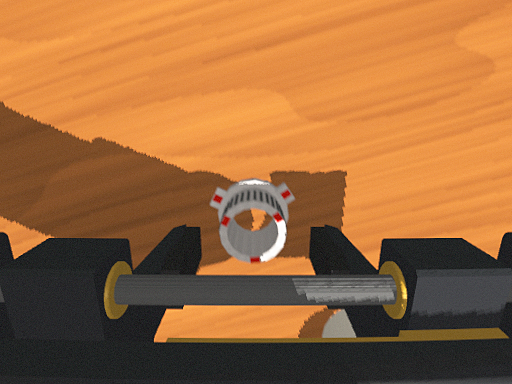

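```bash
python3 -m creep '[2,-3.5,22,0.1,0.4,0,1,-1,6,0,0,0,0,0,0,0,0,0]' | grep -E 'tool_pos|force'; python3 go.py .4296 -.2477 -.0055 165
```

```text
tool_pos: [0.4337, -0.248, 0.0065]
contact_force: [0.6, -0.5, 0.0]
pos [ 433.7 -248.     6.5] yaw 164.5 tilt 0.56 q [ 0.88  1.01 -0.78  2.06  1.29  0.67  0.49] F [ 0.6 -0.5  0. ] open 59.8 t 24.72
N 1 total tool-axes mm [ 4.1 -0.8 11.9] rot [-0.   0.6 -0.5]
[4.1,-0.8,11.9,0,0.6,-0.5]
```

```bash
python3 -m creep '[5,-0.8,8,0,0.7,0]' | grep -E 'tool_pos|force'; python3 go.py .4296 -.2477 -.0055 165;python3 -m creep '[1,0,4,0,0,0]' | grep -E 'tool_pos|force'; python3 go.py .4296 -.2477 -.0055 165
```

```text
tool_pos: [0.4308, -0.2474, 0.0005]
contact_force: [0.1, 0.4, -0.3]
pos [ 430.8 -247.4    0.5] yaw 164.5 tilt 0.1 q [ 0.88  1.02 -0.78  2.06  1.29  0.67  0.49] F [ 0.1  0.4 -0.3] open 59.9 t 24.8
N 1 total tool-axes mm [ 1.1 -0.6  6. ] rot [-0.   0.1 -0.5]
[1.1,-0.6,6,0,0.1,-0.5]
tool_pos: [0.43, -0.2474, -0.0031]
contact_force: [-0.9, 0.4, -0.8]
pos [ 430.  -247.4   -3.1] yaw 164.4 tilt 0.12 q [ 0.88  1.03 -0.77  2.07  1.31  0.67  0.47] F [-0.9  0.4 -0.8] open 59.7 t 24.88
N 1 total tool-axes mm [ 0.3 -0.4  2.4] rot [-0.   0.1 -0.6]
[0.3,-0.4,2.4,0,0.1,-0.6]
```

```bash
python3 -m creep '[0.5,-0.4,2.4,0,0.1,0]' | grep -E 'tool_pos|force'; python3 -m creep '[0,0,0,0,0,0,0,0,0,0,0,0,0,0,0,0,0,0,0,0,0,0,0,0,0,0,0,0,0,0]' 34 45| grep -E 'tool_pos|force|open'; python3 -m creep '[0,0,-3,0,0,0,0,0,-12,0,0,0,0,0,-20,0,0,0]' | grep -E 'tool_pos|force|open';python3 - <<'E'
from meas import *
s=snap('wrist','w30'); im,_=load('w30')
E
python3 go.py .4296 -.2477 .12 153
```

```text
tool_pos: [0.4297, -0.2474, -0.0051]
contact_force: [0.2, -0.4, -0.1]
tool_pos: [0.43, -0.2475, -0.0044]
contact_force: [0.1, 0.0, 0.1]
opening: 0.444
tool_pos: [0.4276, -0.2469, 0.029]
contact_force: [0.4, -0.1, -0.9]
opening: 0.447
pos [ 429.7 -247.    32.6] yaw 164.5 tilt 0.05 q [ 0.9   0.97 -0.82  2.06  1.2   0.7   0.56] F [-1.  -0.9  1. ] open 39.3 t 25.68
N 3 total tool-axes mm [ -0.2  -0.6 -87.4] rot [ 0.   0.1 11.5]
[-0.1,-0.2,-29.1,0,0,5.7,-0.1,-0.2,-29.1,0,0,5.7,-0.1,-0.2,-29.1,0,0,0]
```

View pics/w30.png

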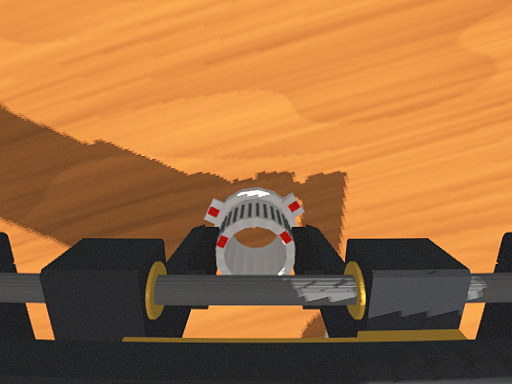

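```bash
python3 -m creep '[0,0,-38,0,0,5.8,0,0,-38,0,0,5.7,0,0,-15,0,0,0]' | grep -E 'tool_pos|force|open'; python3 go.py .4916 .0073 .115 153
```

```text
tool_pos: [0.4273, -0.2454, 0.1228]
contact_force: [-0.0, 0.1, -0.4]
opening: 0.445
pos [ 427.3 -245.4  122.8] yaw 152.4 tilt 0.53 q [ 0.96  0.82 -0.91  2.01  0.92  0.81  0.58] F [-0.   0.1 -0.4] open 39.2 t 25.93
N 7 total tool-axes mm [ 59.8 253.8   9. ] rot [ 0.2 -0.5 -0.6]
[8.5,36.3,1.3,0.2,-0.5,-0.6,8.2,36.3,1.1,0,0,0,8.2,36.3,1.1,0,0,0,8.2,36.3,1.1,0,0,0,8.2,36.3,1.1,0,0,0]
[8.2,36.3,1.1,0,0,0,8.2,36.3,1.1,0,0,0]
```

```bash
python3 -m creep '[9,37,0,0.2,-0.5,0,8,37,0,0,0,0,8,37,0,0,0,0,8,37,0,0,0,0,8,37,0,0,0,0]' | grep -E 'tool_pos|force|open'; python3 -m creep '[8,36,0,0,0,0,4,16,0,0,0,0,0,0,0,0,0,0]'  | grep -E 'tool_pos|force|open'; python3 go.py .4916 .0073 .09 153
```

```text
tool_pos: [0.4794, -0.0713, 0.1254]
contact_force: [0.4, -0.5, -1.2]
opening: 0.442
tool_pos: [0.4975, -0.007, 0.1265]
contact_force: [0.4, 0.0, -0.6]
opening: 0.445
pos [497.5  -7.  126.5] yaw 151.5 tilt 0.7 q [ 0.44  0.79 -0.88  2.02  0.92  0.78  0.06] F [ 0.4  0.  -0.6] open 39.2 t 26.6
N 1 total tool-axes mm [12.4  9.7 36.3] rot [ 0.1  0.7 -1.5]
[12.4,9.7,36.3,0.1,0.7,-1.5]
```

```bash
python3 -m creep '[11,9,35,0.1,0.7,-1,2,1,12,0,0,0,0,0,0,0,0,0]' | grep -E 'tool_pos|force|open'; python3 - <<'E'
from meas import *
s=snap('wrist','w31'); im,_=load('w31')
print(get_state()['tool_pos'])
for u,v,n in redblobs(im,(256,210),75): print((round(u),round(v)),n,'rim',np.round(at_z(s,(u,v),.058),4))
E
python3 go.py .4916 .0073 .06 153
```

```text
tool_pos: [0.4926, 0.0078, 0.0789]
contact_force: [0.8, -0.2, -0.8]
opening: 0.447
[0.49253856 0.00759453 0.07941657]
(296, 185) 48 rim [0.4872 0.0419 0.058 ]
(210, 190) 48 rim [ 0.4629 -0.0136  0.058 ]
(293, 206) 80 rim [0.5004 0.0335 0.058 ]
(213, 212) 83 rim [ 0.4777 -0.0192  0.058 ]
(285, 237) 93 rim [0.5193 0.018  0.058 ]
(222, 241) 96 rim [ 0.5008 -0.025   0.058 ]
pos [492.5   7.6  79.4] yaw 152.6 tilt 0.21 q [ 0.37  0.86 -0.81  2.06  1.03  0.7  -0.05] F [ 0.1  0.1 -0.3] open 39.1 t 26.9
N 1 total tool-axes mm [ 0.8 -0.7 19.4] rot [ 0.   0.2 -0.4]
[0.8,-0.7,19.4,0,0.2,-0.4]
```

View pics/w31.png

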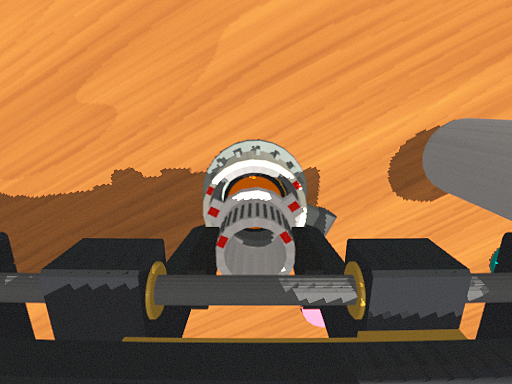

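```bash
python3 - <<'E'
from meas import *
im,s=load('w31'); b=redblobs(im,(256,210),75)
for (i,j),z,r in [((0,1),.058,.035),((2,3),.0918,.0285),((4,5),.1238,.0178)]:
    p=at_z(s,b[i][:2],z)[:2];q=at_z(s,b[j][:2],z)[:2]; d=p-q; L=np.linalg.norm(d); m=(p+q)/2
    n=np.array([d[1],-d[0]])/L  # perpendicular toward centre
    c=m+n*(L/2/np.tan(np.pi/3)); print('angle',np.degrees(np.arctan2(d[1],d[0])),'L',L,'r',L/np.sqrt(3),'centre',c)
E
```

```text
angle 66.4172547217085 L 0.06055908916888527 r 0.034963806433534465 centre [0.49107337 0.00717519]
angle 66.726423676082 L 0.047410039263001184 r 0.027372198930784464 centre [0.49128848 0.00731046]
angle 66.82436992563375 L 0.030972900242612532 r 0.017882212292655773 centre [0.49107848 0.00737249]
```

```bash
python3 -m creep '[0,0,16,0,0.2,0,0,0,0,0,0,0]' | grep -E 'tool_pos|force|open'; python3 go.py .4924 .0075 .05 152.6
```

```text
tool_pos: [0.4928, 0.0049, 0.0641]
contact_force: [-0.7, -1.4, -0.7]
opening: 0.44
pos [492.8   4.9  64.1] yaw 152.4 tilt 0.1 q [ 0.36  0.89 -0.78  2.06  1.07  0.68 -0.08] F [-0.7 -1.4 -0.7] open 38.8 t 27.07
N 1 total tool-axes mm [ 1.6  2.2 14.1] rot [-0.1  0.1 -0.2]
[1.6,2.2,14.1,-0.1,0.1,-0.2]
```

```bash
python3 -m creep '[1.5,3,6,0,0.1,0]' | grep -E 'tool_pos|force|open'; python3 go.py .4924 .0075 .05 152.6;python3 -m creep '[0.5,1,3,0,0,0]' | grep -E 'tool_pos|force|open'; python3 go.py .4924 .0075 .05 152.6
```

```text
tool_pos: [0.4935, 0.0067, 0.0592]
contact_force: [0.6, -0.5, -0.8]
opening: 0.449
pos [493.5   6.7  59.2] yaw 152.3 tilt 0.11 q [ 0.35  0.89 -0.78  2.06  1.08  0.67 -0.09] F [ 0.6 -0.5 -0.8] open 39.6 t 27.15
N 1 total tool-axes mm [1.3 0.2 9.2] rot [-0.1  0.1 -0.3]
[1.3,0.2,9.2,-0.1,0.1,-0.3]
tool_pos: [0.4937, 0.0072, 0.0564]
contact_force: [-0.0, -0.3, 0.2]
opening: 0.446
pos [493.7   7.2  56.4] yaw 152.2 tilt 0.13 q [ 0.34  0.9  -0.77  2.06  1.09  0.66 -0.1 ] F [-0.  -0.3  0.2] open 39.3 t 27.23
N 1 total tool-axes mm [ 1.3 -0.4  6.4] rot [-0.1  0.1 -0.4]
[1.3,-0.4,6.4,-0.1,0.1,-0.4]
```

```bash
python3 -m creep '[2,-0.5,4,0,0.1,-0.4]' | grep -E 'tool_pos|force'; python3 -m creep '[0.8,0,4,0,0,0]' | grep -E 'tool_pos|force'; python3 go.py .4924 .0075 .0394 152.6;python3 -m creep '[0.3,0,4,0,0,0]' | grep -E 'tool_pos|force'; python3 go.py .4924 .0075 .0394 152.6
```

```text
tool_pos: [0.4925, 0.0076, 0.0529]
contact_force: [0.6, 0.5, -0.5]
tool_pos: [0.4919, 0.0076, 0.0492]
contact_force: [-0.0, 0.5, -1.5]
pos [491.9   7.6  49.2] yaw 152.5 tilt 0.14 q [ 0.34  0.91 -0.76  2.07  1.12  0.65 -0.12] F [-0.   0.5 -1.5] open 39.1 t 27.4
N 1 total tool-axes mm [-0.5  0.1  9.8] rot [ 0.   0.1 -0.1]
[-0.5,0.1,9.8,0,0.1,-0.1]
tool_pos: [0.4917, 0.0077, 0.0452]
contact_force: [0.2, 1.1, -0.1]
pos [491.7   7.7  45.2] yaw 152.5 tilt 0.18 q [ 0.33  0.91 -0.75  2.07  1.13  0.64 -0.13] F [ 0.2  1.1 -0.1] open 39.4 t 27.48
N 1 total tool-axes mm [-0.7  0.2  5.8] rot [ 0.   0.2 -0.1]
[-0.7,0.2,5.8,0,0.2,-0.1]
```

```bash
python3 -m creep '[-0.7,0.2,3,0,0.2,0]' | grep -E 'tool_pos|force'; python3 -m creep '[0,0,2,0,0,0]' | grep -E 'tool_pos|force'; python3 go.py .4924 .0075 .0394 152.6;python3 -m creep '[0,0,1.5,0,0,0]' | grep -E 'tool_pos|force'; python3 go.py .4924 .0075 .0394 152.6
```

```text
tool_pos: [0.4921, 0.0075, 0.042]
contact_force: [0.4, 0.1, -0.5]
tool_pos: [0.4924, 0.0074, 0.0397]
contact_force: [-0.4, -0.0, -0.8]
pos [492.4   7.4  39.7] yaw 152.5 tilt 0.04 q [ 0.33  0.92 -0.75  2.07  1.14  0.64 -0.14] F [-0.4 -0.  -0.8] open 39.1 t 27.65
N 1 total tool-axes mm [0.  0.1 0.3] rot [ 0.  -0.  -0.1]
[0,0.1,0.3,0,0,-0.1]
tool_pos: [0.4924, 0.0074, 0.039]
contact_force: [-5.5, -2.8, 31.5]
pos [492.4   7.4  39. ] yaw 152.6 tilt 0.03 q [ 0.33  0.93 -0.74  2.07  1.14  0.64 -0.14] F [-5.5 -2.8 31.5] open 39.1 t 27.73
N 1 total tool-axes mm [-0.   0.1 -0.4] rot [-0.  0. -0.]
[0,0.1,-0.4,0,0,0]
```

```bash
python3 -m creep '[0,0,-0.3,0,0,0]' | grep -E 'tool_pos|force'; python3 -m creep '[0,-0.1,0.4,0,0,6]' | grep -E 'tool_pos|force|open'; python3 go.py .4922 .0068 .0382 145
```

```text
tool_pos: [0.4924, 0.0075, 0.0397]
contact_force: [-0.4, 0.4, -0.6]
tool_pos: [0.4924, 0.0075, 0.0394]
contact_force: [-0.3, -0.1, -0.5]
opening: 0.447
pos [492.4   7.5  39.4] yaw 146.5 tilt 0.05 q [ 0.32  0.92 -0.72  2.07  1.13  0.62 -0.24] F [-0.3 -0.1 -0.5] open 39.4 t 27.9
N 1 total tool-axes mm [-0.2 -0.7  1.2] rot [0.  0.  1.5]
[-0.2,-0.7,1.2,0,0,1.5]
```

```bash
python3 -m creep '[0,-0.1,0.7,0,0,7]' | grep -E 'tool_pos|force|open'; python3 -m creep '[0,-0.1,0.7,0,0,7]' | grep -E 'tool_pos|force|open'; python3 go.py .4921 .0065 .0374 132.6
```

```text
tool_pos: [0.4925, 0.0076, 0.0387]
contact_force: [-0.5, 0.5, -0.4]
opening: 0.442
tool_pos: [0.4926, 0.0076, 0.038]
contact_force: [-1.1, 1.1, -0.5]
opening: 0.441
pos [492.6   7.6  38. ] yaw 132.0 tilt 0.07 q [ 0.29  0.91 -0.67  2.07  1.11  0.58 -0.47] F [-1.1  1.1 -0.5] open 38.9 t 28.07
N 1 total tool-axes mm [-0.5 -1.1  0.6] rot [ 0.1  0.  -0.6]
[-0.5,-1.1,0.6,0.1,0,-0.6]
```

```bash
python3 -m creep '[-0.2,-0.5,0.8,0,0,7]' | grep -E 'tool_pos|force|open'; python3 -m creep '[0,-0.4,0.7,0,0,7]' | grep -E 'tool_pos|force|open'; python3 go.py .4917 .0062 .0360 118
```

```text
tool_pos: [0.4925, 0.0074, 0.0372]
contact_force: [0.6, -0.4, -0.8]
opening: 0.443
tool_pos: [0.4923, 0.0071, 0.0364]
contact_force: [0.1, -0.0, 0.6]
opening: 0.447
pos [492.3   7.1  36.4] yaw 117.7 tilt 0.11 q [ 0.26  0.89 -0.62  2.08  1.08  0.53 -0.69] F [ 0.1 -0.   0.6] open 39.4 t 28.23
N 1 total tool-axes mm [-0.6 -0.9  0.4] rot [ 0.1 -0.  -0.3]
[-0.6,-0.9,0.4,0.1,0,-0.3]
```

```bash
python3 -m creep '[-0.2,-0.4,0.7,0,0,7]' | grep -E 'tool_pos|force|open'; python3 -m creep '[0,-0.3,0.7,0,0,7]' | grep -E 'tool_pos|force|open'; python3 -m creep '[0,-0.3,0.7,0,0,7]' | grep -E 'tool_pos|force|open';python3 go.py .4912 .0062 .034 96
```

```text
tool_pos: [0.4921, 0.007, 0.0356]
contact_force: [-0.6, -0.4, -0.7]
opening: 0.442
tool_pos: [0.492, 0.0068, 0.0349]
contact_force: [-0.6, -0.1, 1.1]
opening: 0.443
tool_pos: [0.4919, 0.0066, 0.0342]
contact_force: [0.3, 0.1, 1.4]
opening: 0.445
pos [491.9   6.6  34.2] yaw 96.2 tilt 0.15 q [ 0.21  0.88 -0.52  2.08  1.03  0.46 -1.01] F [0.3 0.1 1.4] open 39.2 t 28.48
N 1 total tool-axes mm [-0.3 -0.7  0.2] rot [ 0.1 -0.   0.2]
[-0.3,-0.7,0.2,0.1,0,0.2]
```

```bash
python3 -m creep '[-0.1,-0.3,0.6,0,0,6]' | grep -E 'tool_pos|force|open'; python3 -m creep '[0,-0.2,0.2,0,0,5]' | grep -E 'tool_pos|force|open'; python3 go.py .4911 .0062 .0335 73.5;python3 - <<'E'
from meas import *
s=snap('wrist','w32'); im,_=load('w32'); b=redblobs(im,(256,210),75)
for u,v,n in b: print((round(u),round(v)),n,'rim',np.round(at_z(s,(u,v),.058),4),'col',np.round(at_z(s,(u,v),.078),4))
E
```

```text
tool_pos: [0.4918, 0.0064, 0.0337]
contact_force: [-0.4, -0.0, 1.1]
opening: 0.447
tool_pos: [0.4918, 0.0064, 0.0335]
contact_force: [0.7, 0.3, -1.0]
opening: 0.446
pos [491.8   6.4  33.5] yaw 84.6 tilt 0.19 q [ 0.18  0.87 -0.47  2.08  0.99  0.43 -1.18] F [ 0.7  0.3 -1. ] open 39.3 t 28.65
N 2 total tool-axes mm [-0.3 -0.6  0. ] rot [ 0.2 -0.1 11.1]
[-0.1,-0.3,0,0.1,0,5.5,-0.2,-0.3,0,0.1,0,5.5]
(243, 177) 71 rim [0.4878 0.0418 0.058 ] col [0.489  0.0462 0.078 ]
(292, 207) 46 rim [0.5125 0.0225 0.058 ] col [0.5104 0.0294 0.078 ]
(216, 213) 39 rim [0.4708 0.0234 0.058 ] col [0.4743 0.0302 0.078 ]
(285, 237) 93 rim [0.5078 0.0052 0.058 ] col [0.5063 0.0145 0.078 ]
(222, 241) 93 rim [0.4719 0.006  0.058 ] col [0.4753 0.0152 0.078 ]
```

View pics/w32.png

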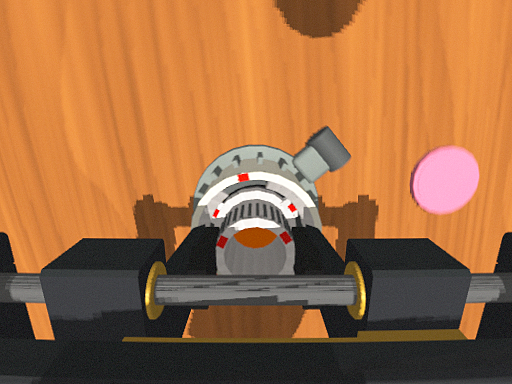

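```bash
for i in 1; do python3 -m creep '[-0.1,-0.3,0,0.1,0,4.5]' | grep -E 'tool_pos|force|open'; python3 -m creep '[-0.1,-0.3,0,0,0,4]' | grep -E 'tool_pos|force|open'; done; python3 go.py .491 .0062 .0335 73; python3 -c "
from h import *; print(get_state()['moment'])"
```

```text
tool_pos: [0.4914, 0.0069, 0.0334]
contact_force: [1.7, 0.5, -5.9]
opening: 0.446
tool_pos: [0.4918, 0.0073, 0.0333]
contact_force: [2.3, -1.2, -2.6]
opening: 0.447
pos [491.8   7.3  33.3] yaw 76.0 tilt 0.17 q [ 0.16  0.86 -0.43  2.09  0.95  0.4  -1.29] F [ 2.3 -1.2 -2.6] open 39.4 t 28.87
N 1 total tool-axes mm [-1.2 -0.5 -0.2] rot [ 0.1 -0.1  3. ]
[-1.2,-0.5,-0.2,0.1,-0.1,3.0]
[-0.20985629 -0.28556398  1.12071301]
```

```bash
python3 -m creep '[0,0,0,0,0,3.5]' | grep -E 'tool_pos|force|open';python3 go.py .491 .0062 .0335 73; python3 -c "
from h import *; print(get_state()['moment'])"; python3 -m creep '[0,0,0,0,0,2.5]' | grep -E 'tool_pos|force|open'; python3 go.py .491 .0062 .0335 73; python3 -c "
from meas import *; print(get_state()['moment'])
s=snap('wrist','w33'); im,_=load('w33'); b=redblobs(im,(256,210),75)
for u,v,n in b: print((round(u),round(v)),n,'rim',np.round(at_z(s,(u,v),.058),4),'col',np.round(at_z(s,(u,v),.078),4))"
```

```text
tool_pos: [0.4921, 0.0079, 0.0332]
contact_force: [-0.2, 1.1, -0.0]
opening: 0.443
pos [492.1   7.9  33.2] yaw 72.8 tilt 0.22 q [ 0.15  0.86 -0.42  2.09  0.94  0.39 -1.34] F [-0.2  1.1 -0. ] open 39.1 t 28.95
N 1 total tool-axes mm [-1.9 -0.6 -0.3] rot [ 0.1 -0.2 -0.2]
[-1.9,-0.6,-0.3,0.1,-0.2,-0.2]
[0.12229046 0.14242422 1.29600062]
tool_pos: [0.4924, 0.0086, 0.0332]
contact_force: [0.9, 0.3, -1.9]
opening: 0.445
pos [492.4   8.6  33.2] yaw 70.6 tilt 0.28 q [ 0.14  0.86 -0.41  2.09  0.93  0.38 -1.37] F [ 0.9  0.3 -1.9] open 39.2 t 29.03
N 1 total tool-axes mm [-2.8 -0.5 -0.3] rot [ 0.2 -0.2 -2.4]
[-2.8,-0.5,-0.3,0.2,-0.2,-2.4]
[ 0.07245914 -0.14037451  1.17687414]
(227, 186) 78 rim [0.4877 0.042  0.058 ] col [0.4912 0.0461 0.078 ]
(289, 207) 41 rim [0.5151 0.0198 0.058 ] col [0.5149 0.0269 0.078 ]
(214, 219) 31 rim [0.4743 0.0271 0.058 ] col [0.4796 0.0332 0.078 ]
(283, 237) 95 rim [0.5068 0.0038 0.058 ] col [0.5077 0.013  0.078 ]
(221, 247) 89 rim [0.4715 0.01   0.058 ] col [0.4771 0.0184 0.078 ]
```

```bash
python3 -m creep '[-1,0,0,0,0,0,-1,0,0,0,0,0]' 34 60 | grep -E 'tool_pos|force|open';python3 -m creep '[-0.4,0,0,0,0,2.5]' | grep -E 'tool_pos|force|open';python3 -c "
from h import *; print(get_state()['moment'])"; python3 -m creep '[0,0,0,0,0,2]' | grep -E 'tool_pos|force|open'; python3 go.py .491 .0062 .0335 73; python3 -c "
from meas import *; print(get_state()['moment'])
s=snap('wrist','w34'); im,_=load('w34'); b=redblobs(im,(256,210),75)
for u,v,n in b: print((round(u),round(v)),n,'rim',np.round(at_z(s,(u,v),.058),4),'col',np.round(at_z(s,(u,v),.078),4))"
```

```text
tool_pos: [0.4925, 0.0088, 0.0332]
contact_force: [1.4, 1.5, -1.7]
opening: 0.44
tool_pos: [0.4927, 0.009, 0.0332]
contact_force: [1.3, -0.2, -2.8]
opening: 0.44
[-0.0357039  -0.03672061  1.50559308]
tool_pos: [0.493, 0.0096, 0.0332]
contact_force: [1.4, 1.1, -1.1]
opening: 0.441
pos [493.    9.6  33.2] yaw 67.1 tilt 0.57 q [ 0.13  0.85 -0.39  2.09  0.91  0.37 -1.41] F [ 1.4  1.1 -1.1] open 38.9 t 29.42
N 1 total tool-axes mm [-3.9 -0.5 -0.3] rot [ 0.3 -0.5 -5.9]
[-3.9,-0.5,-0.3,0.3,-0.5,-5.9]
[ 0.16172592 -0.03119634  1.43600632]
(224, 189) 74 rim [0.4877 0.042  0.058 ] col [0.4917 0.0459 0.078 ]
(287, 207) 38 rim [0.5155 0.0193 0.058 ] col [0.5158 0.0263 0.078 ]
(213, 222) 34 rim [0.4748 0.0272 0.058 ] col [0.4805 0.0331 0.078 ]
(282, 237) 93 rim [0.5064 0.0038 0.058 ] col [0.5079 0.0128 0.078 ]
(220, 250) 86 rim [0.4712 0.0105 0.058 ] col [0.4774 0.0187 0.078 ]
```

```bash
python3 -m creep '[0,0,0,0,0,0,0,0,0,0,0,0,0,0,0,0,0,0]' 52 60 | grep -E 'tool_pos|force|open'; python3 go.py .491 .0065 .0335 80; python3 -c "
from meas import *
s=snap('wrist','w35'); im,_=load('w35'); b=redblobs(im,(256,210),75)
for u,v,n in b: print((round(u),round(v)),n,'rim',np.round(at_z(s,(u,v),.058),4),'col',np.round(at_z(s,(u,v),.078),4))"
```

```text
tool_pos: [0.4923, 0.0083, 0.0332]
contact_force: [0.3, 0.8, -0.5]
opening: 0.59
pos [492.3   8.3  33.2] yaw 66.6 tilt 0.43 q [ 0.13  0.85 -0.39  2.09  0.91  0.37 -1.42] F [ 0.3  0.8 -0.5] open 52.0 t 29.72
N 2 total tool-axes mm [-2.2 -0.5 -0.3] rot [  0.2  -0.4 -13.4]
[-1.1,-0.3,-0.2,0.1,-0.2,-6.7,-1,-0.4,-0.2,0.1,-0.2,-6.7]
(223, 188) 74 rim [0.4874 0.0418 0.058 ] col [0.4915 0.0455 0.078 ]
(287, 204) 39 rim [0.5154 0.0194 0.058 ] col [0.5157 0.0261 0.078 ]
(213, 220) 33 rim [0.4747 0.027  0.058 ] col [0.4804 0.0327 0.078 ]
(282, 235) 90 rim [0.5063 0.0041 0.058 ] col [0.5079 0.0129 0.078 ]
(220, 248) 86 rim [0.471  0.0105 0.058 ] col [0.4773 0.0184 0.078 ]
```

View pics/w35.png

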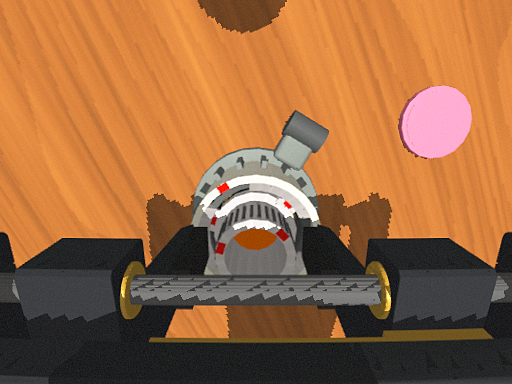

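```bash
python3 -m creep '[-1.1,-0.3,0,0.1,-0.2,-7,-1,-0.5,0,0.1,-0.2,-7]' | grep -E 'tool_pos|force|open'; python3 go.py .4912 .0073 .0330 80; python3 -m creep '[0,0,0,0,0,0]' | grep -E 'tool_pos|force|open'; python3 go.py .4912 .0073 .0330 80
```

```text
tool_pos: [0.4906, 0.0055, 0.0333]
contact_force: [0.5, 1.0, 0.0]
opening: 0.594
pos [490.6   5.5  33.3] yaw 80.8 tilt 0.14 q [ 0.17  0.87 -0.46  2.08  0.97  0.42 -1.23] F [0.5 1.  0. ] open 52.3 t 29.93
N 1 total tool-axes mm [1.9 0.3 0.3] rot [-0.   0.1  0.8]
[1.9,0.3,0.3,0,0.1,0.8]
tool_pos: [0.4903, 0.0048, 0.0332]
contact_force: [-0.4, 0.2, 0.7]
opening: 0.594
pos [490.3   4.8  33.2] yaw 80.8 tilt 0.17 q [ 0.17  0.87 -0.46  2.08  0.97  0.42 -1.23] F [-0.4  0.2  0.7] open 52.3 t 30.02
N 1 total tool-axes mm [2.6 0.5 0.2] rot [-0.   0.2  0.8]
[2.6,0.5,0.2,0,0.2,0.8]
```

```bash
python3 -m creep '[2.6,0.4,0,0,0.2,0]' | grep -E 'tool_pos|force|open'; python3 -m creep '[0,0,0,0,0,0,0,0,0,0,0,0,0,0,0,0,0,0,0,0,0,0,0,0]' 30 60| grep -E 'tool_pos|force|open'; python3 go.py .4912 .0073 .0330 70; python3 -m creep '[0,0,0,0,0,4,0,0,0,0,0,4,0,0,0,0,0,4]' | grep -E 'tool_pos|force|open'; python3 go.py .4912 .0073 .0330 70; python3 -c "
from meas import *
print(get_state()['moment'])
s=snap('wrist','w36'); im,_=load('w36'); b=redblobs(im,(256,210),75)
for u,v,n in b: print((round(u),round(v)),n,'rim',np.round(at_z(s,(u,v),.058),4),'col',np.round(at_z(s,(u,v),.078),4))"
```

```text
tool_pos: [0.4908, 0.0067, 0.0332]
contact_force: [0.2, 0.5, 0.6]
opening: 0.588
tool_pos: [0.4917, 0.0067, 0.0332]
contact_force: [0.7, 0.6, 0.3]
opening: 0.444
pos [491.7   6.7  33.2] yaw 80.1 tilt 0.05 q [ 0.17  0.87 -0.46  2.08  0.97  0.42 -1.24] F [0.7 0.6 0.3] open 39.1 t 30.43
N 2 total tool-axes mm [ 0.5 -0.6  0.2] rot [-0.  -0.  10.1]
[0.2,-0.3,0.1,0,0,5,0.2,-0.3,0.1,0,0,5.0]
tool_pos: [0.4929, 0.0098, 0.0332]
contact_force: [2.3, -0.2, -3.3]
opening: 0.44
pos [492.9   9.8  33.2] yaw 68.7 tilt 0.32 q [ 0.14  0.86 -0.41  2.08  0.92  0.38 -1.39] F [ 2.3 -0.2 -3.3] open 38.8 t 30.68
N 1 total tool-axes mm [-2.9 -0.7  0.2] rot [ 0.1 -0.3 -1.3]
[-2.9,-0.7,0.2,0.1,-0.3,-1.3]
[ 0.08177669 -0.25886645  1.55050943]
(226, 189) 72 rim [0.4878 0.0419 0.058 ] col [0.4916 0.046  0.078 ]
(289, 209) 37 rim [0.5155 0.0192 0.058 ] col [0.5156 0.0263 0.078 ]
(214, 220) 33 rim [0.475  0.0277 0.058 ] col [0.4806 0.0337 0.078 ]
(283, 239) 92 rim [0.5067 0.0034 0.058 ] col [0.508  0.0126 0.078 ]
(221, 249) 85 rim [0.4716 0.0106 0.058 ] col [0.4776 0.0189 0.078 ]
```

```bash
python3 -m creep '[0,0,0,0,0,0,0,0,0,0,0,0,0,0,0,0,0,0]' 64 | grep -E 'tool_pos|force|open'; python3 -m creep '[0,0,-10,0,0,0,0,0,-30,0,0,0,0,0,-40,0,0,0,0,0,-30,0,0,0]'  | grep -E 'tool_pos|force|open'; python3 -m creep '[0,0,0,0,0,0,0,0,0,0,0,0]'  | grep -E 'tool_pos|force|open'; python3 -c "
from meas import *
s=snap('wrist','w37'); im,_=load('w37'); b=redblobs(im,(256,190),75)
for u,v,n in b: print((round(u),round(v)),n,'rim',np.round(at_z(s,(u,v),.058),4),'col',np.round(at_z(s,(u,v),.078),4))
cv2.imwrite('pics/w37c.png',cv2.resize(im[100:260,160:360],None,fx=4,fy=4,interpolation=cv2.INTER_CUBIC))
s=snap('side','s37');cv2.imwrite('pics/s37c.png',cv2.resize(s['color'][130:300,150:400,::-1],None,fx=3,fy=3,interpolation=cv2.INTER_CUBIC))"
```

```text
tool_pos: [0.4922, 0.0101, 0.0333]
contact_force: [-0.7, 0.1, 0.6]
opening: 0.644
tool_pos: [0.486, 0.0081, 0.1413]
contact_force: [0.7, -0.1, 0.2]
opening: 0.723
tool_pos: [0.4885, 0.008, 0.1466]
contact_force: [0.5, -0.4, -0.4]
opening: 0.727
(242, 154) 29 rim [0.4877 0.0419 0.058 ] col [0.4897 0.0441 0.078 ]
(280, 167) 16 rim [0.5156 0.0176 0.058 ] col [0.5155 0.0217 0.078 ]
(234, 175) 14 rim [0.4735 0.0258 0.058 ] col [0.4766 0.0293 0.078 ]
(276, 180) 34 rim [0.5078 0.0076 0.058 ] col [0.5083 0.0125 0.078 ]
(240, 186) 38 rim [0.4744 0.0142 0.058 ] col [0.4775 0.0185 0.078 ]
(297, 188) 29 rim [ 0.5234 -0.0068  0.058 ] col [ 0.5227 -0.0008  0.078 ]
(263, 212) 28 rim [ 0.4855 -0.0177  0.058 ] col [ 0.4877 -0.0109  0.078 ]
(240, 216) 26 rim [ 0.4634 -0.0137  0.058 ] col [ 0.4673 -0.0073  0.078 ]
```

View pics/w37c.png

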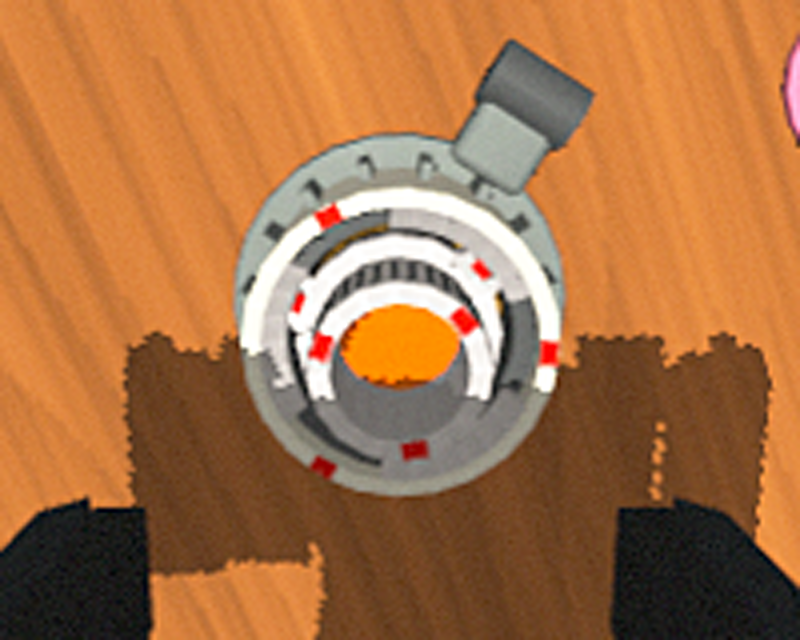

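View pics/s37c.png

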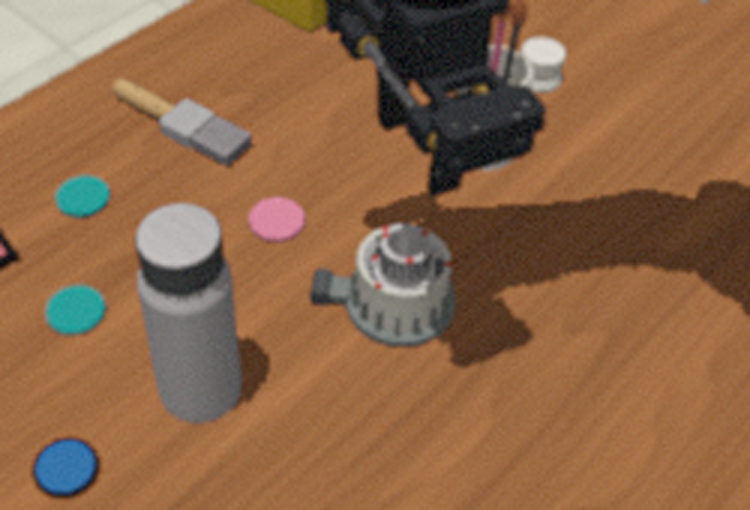

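```bash
python3 -c "
from h import *
s=get_state(); print(s['clock'],s['contact_force'],abs(s['qd']).max() if hasattr(s['qd'],'max') else max(map(abs,s['qd'])))
print(finish_job())"
```

```text
31.5833 [-2.19613397e-01 -8.90494890e-04 -1.32436143e+00] 0.025078728862848138
the job is handed in; nothing more can be done
None
```

I put the lens (dome up), the brass spacer and the amber filter into the barrel in that order. I then screwed the retaining ring down clockwise and handed the job in at 31.6 s. No verdict is reported.

**What the last checks showed**
- **Parts in the barrel:** The wrist pictures showed each part level and centred after its drop.
- **Ring position:** It sits about 0.5 mm off the lamp's axis. While I still held it, its underside was at about 37.6 mm by the tool height (nominal 38).
- **Robot and surroundings:** The robot was clear of everything. The last side picture, which does not cover the whole table, showed nothing out of place.

**What failed or disagreed**
- **Tightness:** I could not get past about 1.5 N m of torque, because the fingers then slipped on the collar even at 60 N grip. I measured about 78.5° under load and about 77.5° after letting go, good to roughly 0.7°. The ring is bearing on the filter, but it may be just short of the nominal 78°.
- **Fingertip position:** The fingertips are about 28 mm behind the reported tool point, not at it. My first grasp of the lens closed above it because of this; I corrected for it afterwards.
- **Amber filter:** The first grasp slid over the filter and shifted it about 4 mm; the second, lower one held.

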